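# Change the load of the model dryer, culling broken casts, and start it

### The job

The model dryer has finished a load: switch it off by flipping its bat toggle over to the near side, then take the dry full-arch model off the perforated plate and stand it on the bench to the left of the dryer. With the dryer still off, stand every whole quadrant model from the bench mat flat on the plate inside the rim, teeth up, and put the broken ones (snapped short, or with a piece of the base missing) in the shallow steel tray. Then switch the dryer on with the toggle and start it by pulling the black knob straight out to its stop and letting it spring back; leave the tin, the bottle and the glass alone.

Things in the scene. Friction and masses are not known exactly. Their poses are not given: they have to be found in the camera images.
- dryer: cold-air dryer, fixed: low white housing with a perforated plate, and a white console joined to its right side. Origin under the plate's centre at bench level; x away from the operator, y left, z up. Housing x +-90, y +-115 mm. Console y -222 to -117 mm; its panel slopes up at 12.5 degrees from 34 mm high at the near edge (x = -90) to 74 mm at the far edge.
- plate_mid (a point): centre of the perforated plate's top surface, 24 mm above the bench; axes as the dryer's. The flat surface reaches 85 mm either way in x and 110 mm in y; the rim round it is 5 mm thick and 5 mm higher than the plate. Four models fit, for example at x = +-43, y = +-55 mm with their lengths along y.
- toggle (a joint): bat toggle, the nearer control on the console: 0 = on (leans to the far edge, +x of the dryer), -0.70 rad = off (leans to the near edge, -x). Over-centre spring: past -0.35 it snaps over and stays; 2.5 N at the tip. Pivot in the panel at dryer (-40, -169.5, 45) mm, axis along y. Steel bat 7 mm thick, 10.5 mm in its top half, 42 mm long; collar 15 mm wide, 7 mm high round its foot.
- toggle_tip (a point): tip of the bat, on its centre line, 42 mm from the pivot; moves with it: at dryer (-63, -169.5, 80) mm when off, (-34, -169.5, 87) mm when on.
- start_knob (a joint): spring pull-to-start knob, the farther control on the console: 0 = at rest, held in by its spring; 0.012 m = pulled out to its stop. Slides square to the sloping panel: up and leaning 12.5 degrees to the near edge (-x of the dryer). 3 N to start, 7 N at the stop; springs back when let go. It does not turn.
- knob_grip (a point): on the knob's axis at the height to grip, 20 mm above the panel at rest (its foot is at dryer (54, -169.5, 66) mm); moves with the knob. Round black cap, 30 mm diameter, straight side from 14 to 25 mm above the panel, top at 28 mm, on a 16 mm steel stem.
- discard_tray: shallow open steel tray for discards, fixed: inside 120 x 184 mm, walls 3 mm thick, rim 22 mm above the bench with a 6 mm flange outside. Origin at the centre of the underside, x along the 120 mm, y along the 184 mm.
- tray_in (a point): centre of the discard tray's inner floor, 3 mm above the bench; axes as the tray's.
- mat: thin dark rubber bench mat 185 x 290 x 2 mm, fixed, on which the batch of models lies. Origin at the centre of its underside.
- quad_a: whole quadrant model (3 or 4 of the four are there; an absent one reads None): tan dental stone, teeth up; base a full rectangle 74 x 32 mm, 14 mm thick, upright long sides; row of teeth 12 mm wide on top, to 26 mm above the underside. Origin: centre of the underside; x along the 74 mm, y across the 32 mm, z up. About 80 g. Grip across the 32 mm width, on the base.
- quad_b: whole quadrant model (3 or 4 of the four are there; an absent one reads None): tan dental stone, teeth up; base a full rectangle 74 x 32 mm, 14 mm thick, upright long sides; row of teeth 12 mm wide on top, to 26 mm above the underside. Origin: centre of the underside; x along the 74 mm, y across the 32 mm, z up. About 80 g. Grip across the 32 mm width, on the base.
- quad_c: whole quadrant model (3 or 4 of the four are there; an absent one reads None): tan dental stone, teeth up; base a full rectangle 74 x 32 mm, 14 mm thick, upright long sides; row of teeth 12 mm wide on top, to 26 mm above the underside. Origin: centre of the underside; x along the 74 mm, y across the 32 mm, z up. About 80 g. Grip across the 32 mm width, on the base.
- quad_d: whole quadrant model (3 or 4 of the four are there; an absent one reads None): tan dental stone, teeth up; base a full rectangle 74 x 32 mm, 14 mm thick, upright long sides; row of teeth 12 mm wide on top, to 26 mm above the underside. Origin: centre of the underside; x along the 74 mm, y across the 32 mm, z up. About 80 g. Grip across the 32 mm width, on the base.
- short_model: broken quadrant model (may be absent, then None): the same casting snapped off, 51 mm long, rough end at +x; base 32 mm wide, 14 mm thick, teeth to 26 mm. Origin at the centre of the underside of what remains; x along the length, y across the 32 mm width. About 60 g. Grip across the width.
- chipped_model: broken quadrant model (may be absent, then None): 74 mm long, but half of the width is broken away over the front 30 mm (where x > 6 mm only y < -1 mm is left). Full 32 mm width from x = -37 to 6 mm: grip across it there, say at x = -14 mm. Base 14 mm thick, teeth to 26 mm. Origin: centre of the underside of a whole one. About 60 g.
- full_arch: tan plaster full-arch model, dry, on the plate at the start: 62 (x) x 66 (y) mm, base 20 mm thick, teeth to 28 mm. Origin at the centre of its underside. Base faces square to x are flat (at x = -31 for 35 mm, at x = +31 for 58 mm): grip across these 62 mm. 140 g.
- polishing_tin: bystander: low round tin with a blue lid, 64 mm diameter, 28 mm high; leave it alone. Origin at the centre of its underside.
- dappen_glass: bystander: small glass beaker, 48 mm diameter, 61 mm high; leave it alone. Origin at the centre of its underside.
- separator_bottle: bystander: white bottle with a blue cap, 42 mm diameter, 103 mm high; leave it alone. Origin at the centre of its underside.
Mind the look-alikes: they are no part of the job. What is shaped like the short_model but green is not meant.

How it is judged:
By the outcome, as a careful person would: the job done as asked, in the order asked, and still so for the second after the job is handed in, with the robot touching nothing.
Of quad_a, quad_b, quad_c, quad_d only 3 to 4 are there at a start; the rules pass over those that are not, and their reading is None.
Of short_model, chipped_model only 1 to 2 are there at a start; the rules pass over those that are not, and their reading is None.
At some moment in a run one of quad_a, quad_b, quad_c, quad_d, short_model, chipped_model may be knocked a few centimetres aside while the robot is not near it.
Once in a run the grip may slacken for a moment while it holds something.
It also fails if it takes over 210 s, if anything falls off the work surface, if the arm or the gripper's body presses on something with over 40 N, if the wrist force passes 120 N, or if a joint passes its speed limit or range.

### The arm

A 6-joint arm with a two-finger parallel gripper is mounted at the origin on a cart in front of the work surface, level with it; the furniture and walls round the work are solid. World frame = base frame: x ahead of the robot, y to its left, z up, the work surface at z = 0. Lengths are in m, angles in rad, forces in N, time in s.
With the tool pointing down it reaches from about 0.4 to 0.825 m from the base axis. Payload 7 kg.
Tool frame: the origin (TCP) lies on the centre line of the jaws, within the pads' length; the fingertips stand arm.nose_length ahead of it and the grasp point (between the pads) lies 5 mm behind it (arm.nose_length is the distance from the TCP to the fingertips, in m); x points along the fingers, z is the direction in which the jaws open and shut, and the axes are right-handed (so a half turn about x gives the same grasp; the last joint's range is limited). The gripper opens to 88 mm and grips with 3 to 60 N. Pads are 19 mm wide; open, the fingers measure 130 mm over their backs; the gripper's body (78 mm by 193 mm) begins 47 mm behind the grasp point.
Start: joints at [1.543, 0.359, 0.012, 0, -1.224, -0.288], TCP at [0.21, 0.642, 0.241] pointing down, gripper open.
Joint ranges: [-3.07, 3.07], [-1.43, 2.12], [-1.02, 1.25], [-3.03, 1.67], [-3.05, -0], [-3.03, 3.03]. Speed limits (rad/s): [2.39, 2.39, 3.01, 3.14, 3.14, 3.14].

### API

Orientations are given as a unit quaternion [x, y, z, w].
In Python, from station import arm gives the robot as it stands.
- The arm moves only by the shell command python3 -m jog 'ROWS' [OPENING] [FORCE]. ROWS is JSON, a list that holds one entry, the list of rows, each a list of 6 numbers: the shift along the tool's x, y, z in units of 50 mm (1.0 is 50 mm), then the turn, a rotation vector about the tool's x, y, z in units of 6 degrees (1.0 is 6 degrees). In form: [[[tx, ty, tz, rx, ry, rz], ...]]. A call has 1 to 12 rows; each row shifts and turns the pose as measured when the row begins, along the tool's axes as they then stand; what a row does not reach is not made up. A row lasts 1/8 s, in which the tool goes at most 62.5 mm and 10.7 degrees, less where a joint would pass 70% of its speed; a pose out of reach is approached as far as the arm can. A call is refused whole if a number of a shift passes 1 or a number of a turn 1, either way. A call with a gripper value outside its range is refused whole. OPENING is the opening, from 0 (shut) to 1 (fully open), set as the call begins (- or left out, the last holds). The fingers move at their own pace and stop on an object; FORCE is the grip in N (left out, the last holds). Time passes only in rows, so rows that do not move let the fingers close. It gives the time, the measured TCP pose, the force and the opening at its end, in the units of the state.
- arm.read_state(): the state, without advancing time (a new reading comes with each control period).
- arm.capture(name): name is "scene" or "top" or "wrist"; returns a dict with "frame" (400x640x3 uint8, blue, green, red), "depth" (400x640 float32, m along the optical axis (not along the pixel's ray), 0 where there is no reading), "vfov" (degrees; the focal length in pixels is half the picture's height over the tangent of half this angle, whatever the lens; pixels are square), "cx", "cy" (the principal point, pixels), "T" (4x4, takes a point from camera to world coordinates); the wrist camera has in their place "T_tool_cam" (4x4, takes a point from camera to tool coordinates, whose origin is the TCP and whose axes are the tool frame's). Camera axes: x right, y up, looking along -z (the intrinsics and any distortion apply to the point x, -y, -z); pixel columns grow to the right and rows downward; lengths in m; the calibration is good to about 2 mm. A picture is of the moment at which its call begins: read the wrist's pose just before it.
- arm.finish_job(): hands the job in, once; it reports no verdict.
Trained networks look in the newest picture that a camera, given by its name, has taken for a name from the list of things; names that differ only in an ending like _2 or _b are one class to them, and where a whole thing is asked for, a point or a joint stands for the part that bears it (a point fixed in the world has none). Each returns a list of dicts, best first, with "confidence" (0 to 1); they miss things now and then, are a little off and sometimes report something else, mostly with a low value. They report only what shows in the picture. A call takes as long as a camera call. They do not tell look-alikes from the thing itself.
- arm.trace(thing, camera): "pixels" (400x640 bool, what is visible of it) and "xy" ([column, row] in pixels, amid what is visible of it).
- arm.landmark_of(thing, camera): "xy" ([column, row] in pixels: a listed point, or the origin of a listed thing).
The state is a dict: "t": time; "qpos": joint angles; "joint_vel": joint speeds; "tau": joint torques, N m; "eef_pos": TCP position; "ee_rot": TCP orientation; "force": force on the tool from outside, world axes, zero at the start; "ft_torque": the same for the moment, N m; "width": opening from 0.0 (shut) to 1.0 (fully open).
Only numpy, scipy, OpenCV 4.12 (cv2) and the standard library are available. Lean on these libraries where they do the work, as an engineer would, in place of code of your own. Each camera call takes 0.05 s, during which the arm holds its last target.

## Working session

There is one attempt and no reset: what is moved stays moved. The work goes in short steps, Python scripts to look and compute and a shell command to move; the robot and the scene stay as the last step left them, time stands still between calls to the robot, and variables do not carry over. Pictures are saved under pics/ and viewed, and the job is handed in when it is done.

```bash
ls; mkdir -p pics
python3 - <<'E'
from station import arm
import cv2
s=arm.read_state(); print(s); print(arm.nose_length)
for n in ("scene","top","wrist"):
    c=arm.capture(n); cv2.imwrite(f"pics/{n}0.png",c["frame"]); print(n,c["vfov"],c["cx"],c["cy"],c.get("T",c.get("T_tool_cam")), [k for k in c])
print(arm.read_state()["t"])
E
```

```text
pics
{'t': 0.0, 'qpos': array([ 1.54308928e+00,  3.59407159e-01,  1.10280810e-02, -3.44201298e-04,
       -1.22408894e+00, -2.88097233e-01]), 'joint_vel': array([-0.00108269,  0.00077681,  0.00035057, -0.00120161,  0.00014287,
        0.00058799]), 'tau': array([-3.40914403e-04, -5.82726824e+01,  2.93048269e+01,  6.99672773e+00,
        6.92003465e-03, -1.63108357e-04]), 'eef_pos': array([0.2095248 , 0.64115506, 0.23959723]), 'ee_rot': array([-0.57197634, -0.41472364,  0.57287804, -0.4155215 ]), 'force': array([0.35912753, 0.45789034, 0.13943338]), 'ft_torque': array([-0.00894739,  0.03875637, -0.00492638]), 'width': 0.9974351673629321}
0.014
scene 46.150571611021306 316.0416074424964 197.4159010076951 [[-0.89566178  0.34411156 -0.28173961  0.16647554]
 [-0.44458278 -0.67615472  0.587504    0.86895491]
 [ 0.01166735  0.65146146  0.75859201  1.15430162]
 [ 0.          0.          0.          1.        ]] ['frame', 'depth', 'vfov', 'cx', 'cy', 'T']
top 53.84710117568956 325.926402696223 198.31941380336625 [[ 0.00725665  0.97928045 -0.20237872  0.3759891 ]
 [-0.99996527  0.00627684 -0.00548286  0.03725513]
 [-0.00409896  0.20241148  0.97929198  1.1151656 ]
 [ 0.          0.          0.          1.        ]] ['frame', 'depth', 'vfov', 'cx', 'cy', 'T']
wrist 61.648884445293376 317.8335960787403 198.6984145652827 [[-8.23532950e-04  2.83367362e-01 -9.59011084e-01 -1.44414445e-01]
 [ 1.03434239e-04  9.59011428e-01  2.83367375e-01  7.73613898e-02]
 [ 9.99999656e-01  1.34167788e-04 -8.19087398e-04 -7.84070880e-04]
 [ 0.00000000e+00  0.00000000e+00  0.00000000e+00  1.00000000e+00]] ['frame', 'depth', 'vfov', 'cx', 'cy', 'T_tool_cam']
0.15
```

View pics/scene0.png

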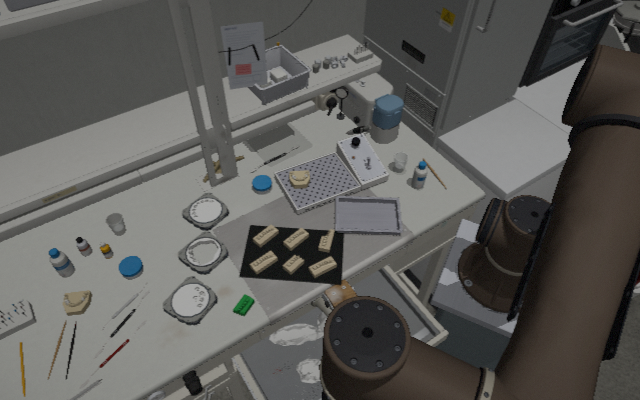

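View pics/top0.png

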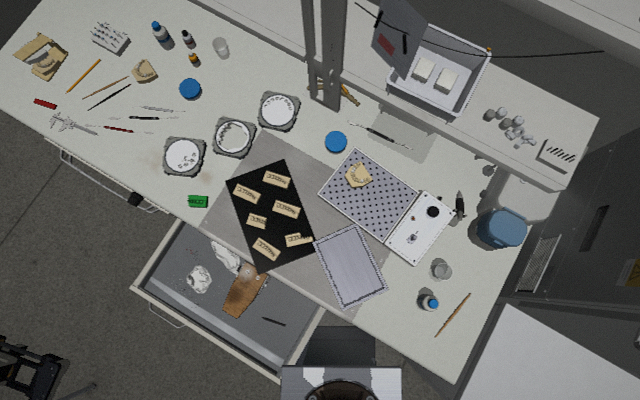

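View pics/wrist0.png

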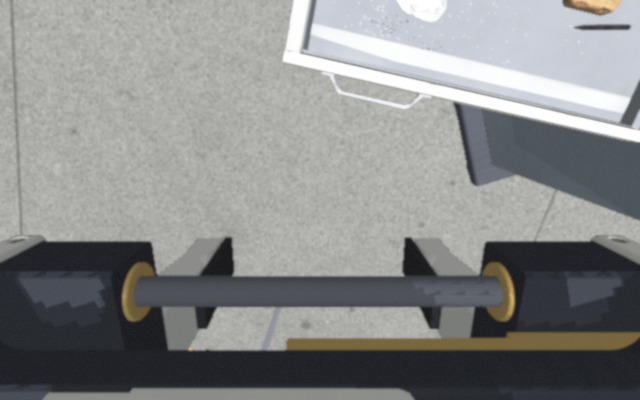

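The overhead picture shows the dryer (plate about 370,190; console about 420,230), the tray (350,265), and the mat with 6 models (270,215), plus the green look-alike (197,201). Next I'll measure poses from it.

```bash
cat > h.py <<'E'
import numpy as np, cv2
from station import arm
from scipy.spatial.transform import Rotation as R
def K(c):
    f=200/np.tan(np.radians(c["vfov"]/2)); return f,c["cx"],c["cy"]
def camT(c,st=None):
    if "T" in c: return c["T"]
    T=np.eye(4); T[:3,:3]=R.from_quat(st["ee_rot"]).as_matrix(); T[:3,3]=st["eef_pos"]
    return T@c["T_tool_cam"]
def cloud(c,st=None):
    f,cx,cy=K(c); T=camT(c,st); d=c["depth"]; v,u=np.mgrid[:400,:640]
    P=np.stack([(u-cx)/f*d,-(v-cy)/f*d,-d],-1)
    W=P@T[:3,:3].T+T[:3,3]; W[d<=0]=np.nan; return W
def at_z(c,u,v,z,st=None):
    f,cx,cy=K(c); T=camT(c,st); r=T[:3,:3]@np.array([(u-cx)/f,-(v-cy)/f,-1]); o=T[:3,3]
    return o+r*(z-o[2])/r[2]
def proj(c,p,st=None):
    f,cx,cy=K(c); T=camT(c,st); q=T[:3,:3].T@(np.asarray(p)-T[:3,3]); return np.array([cx+f*q[0]/-q[2], cy+f*q[1]/q[2]])
E
python3 - <<'E'
from h import *
c=arm.capture("top"); W=cloud(c)
cv2.imwrite("pics/topz.png",cv2.resize(c["frame"][120:320,170:490],None,fx=2.5,fy=2.5,interpolation=cv2.INTER_CUBIC))
np.save("W.npy",W)
for n in ["dryer","discard_tray","mat","quad_a","short_model","chipped_model","full_arch","polishing_tin","dappen_glass","separator_bottle","toggle","start_knob"]:
    for r in arm.trace(n,"top"):
        m=r["pixels"]; p=W[m]; p=p[~np.isnan(p[:,0])]
        print(n,round(r["confidence"],2),np.round(r["xy"]),m.sum(),np.round(np.median(p,0),3),np.round(np.percentile(p,98,axis=0),3)[2])
for n in ["dryer","plate_mid","toggle_tip","knob_grip","tray_in","discard_tray"]:
    for r in arm.landmark_of(n,"top"): print(n,round(r["confidence"],2),np.round(r["xy"],1))
E
```

```text
dryer 0.61 [388. 208.] 7400 [ 0.572 -0.133  0.026] 0.075
dryer 0.37 [246. 196.] 313 [0.614 0.271 0.018] 0.027
discard_tray 0.71 [348. 266.] 3669 [ 0.411 -0.022  0.003] 0.024
discard_tray 0.27 [434. 211.] 96 [ 0.554 -0.239  0.092] 0.097
mat 0.73 [271. 220.] 4568 [0.545 0.202 0.001] 0.006
quad_a 0.79 [273. 182.] 321 [0.656 0.187 0.018] 0.027
quad_a 0.76 [284. 209.] 335 [0.571 0.158 0.018] 0.026
quad_a 0.68 [266. 253.] 272 [0.456 0.211 0.018] 0.026
quad_a 0.56 [248. 193.] 319 [0.614 0.27  0.017] 0.026
short_model 0.78 [256. 222.] 210 [0.536 0.239 0.018] 0.027
short_model 0.66 [196. 205.] 248 [0.593 0.408 0.015] 0.024
chipped_model 0.48 [296. 243.] 220 [0.484 0.129 0.018] 0.027
full_arch 0.64 [360. 176.] 464 [ 0.661 -0.044  0.043] 0.052
polishing_tin 0.59 [336. 140.] 369 [0.768 0.018 0.027] 0.031
polishing_tin 0.42 [358. 176.] 488 [ 0.663 -0.044  0.043] 0.052
separator_bottle 0.7 [427. 301.] 287 [ 0.321 -0.216  0.077] 0.104
start_knob 0.64 [432. 210.] 90 [ 0.554 -0.238  0.092] 0.097
dryer 0.64 [370.2 194.1]
dryer 0.43 [438.6 272.8]
plate_mid 0.56 [367.6 193.1]
plate_mid 0.49 [247.5 194.5]
plate_mid 0.35 [367.2 197.6]
toggle_tip 0.44 [416.8 236. ]
knob_grip 0.64 [432.3 210.1]
tray_in 0.92 [349.1 267. ]
discard_tray 0.58 [345.2 266.4]
```

View pics/topz.png

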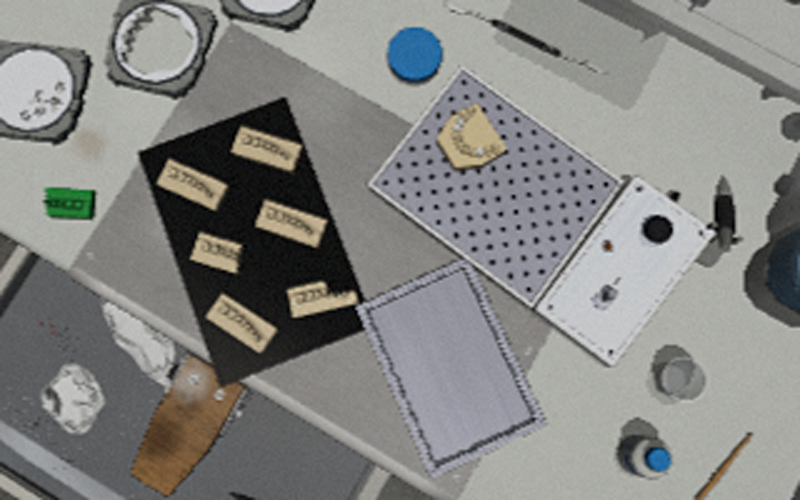

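Run:
```python
from h import *
c=arm.capture("top")
px=[(463,68),(372,183),(533,305),(622,185)]
P=np.array([at_z(c,170+a/2.5-.3,120+b/2.5-.3,.029)[:2] for a,b in px]); print(P)
ct=P.mean(0); ex=((P[0]-P[1])+(P[3]-P[2]))/2; ey=((P[0]-P[3])+(P[1]-P[2]))/2
print(ct,np.linalg.norm(ex),np.linalg.norm(ey),np.degrees(np.arctan2(ex[1],ex[0])),np.degrees(np.arctan2(-ey[0],ey[1])))
# refine by depth edges: housing+rim mask z>.012
W=cloud(c)
# optimise yaw/center with min-rect of points z in .018-.034 around
m=(W[...,2]>.016)&(W[...,2]<.036)&(np.hypot(W[...,0]-ct[0],W[...,1]-ct[1])<.17)
n,l,s,_=cv2.connectedComponentsWithStats(m.astype(np.uint8))
yaw=np.arctan2(ex[1],ex[0]); 
for k in np.argsort(-s[1:,4])[:3]+1:
    p=W[l==k][:,:2]-ct; X=p@[np.cos(yaw),np.sin(yaw)]; Y=p@[-np.sin(yaw),np.cos(yaw)]
    print(s[k],np.percentile(X,[.5,1,99,99.5]),np.percentile(Y,[.5,1,99,99.5]))
for (u,v,z,nm) in [(170+657/2.5,120+229/2.5,.092,"knobtop"),(416.8,236,.085,"tip"),(432.3,210.1,.085,"grip")]:
    p=at_z(c,u,v,z)[:2]-ct; print(nm,p+ct,p@[np.cos(yaw),np.sin(yaw)],p@[-np.sin(yaw),np.cos(yaw)])
```

```text
[[ 0.75291657 -0.03939644]
 [ 0.61595052  0.06442617]
 [ 0.47955457 -0.11433897]
 [ 0.61543131 -0.21765929]]
[ 0.61596324 -0.07674213] 0.17128294131491362 0.22498883348572804 -37.20585982817358 -37.49232195570873
[ 317  146  103  109 4913] [-0.15226866 -0.13592368  0.08732855  0.08825727] [-0.13063796 -0.11679447  0.11495102  0.11615283]
[330 141  17  12 103] [0.03583213 0.03586605 0.0840225  0.08517432] [0.13856994 0.13877486 0.16461667 0.16485138]
[391 242   1   1   1] [-0.07394475 -0.07394475 -0.07394475 -0.07394475] [-0.13016956 -0.13016956 -0.13016956 -0.13016956]
knobtop [ 0.55354962 -0.2385268 ] 0.048117585201057404 -0.16659663288744775
tip [ 0.48971901 -0.1955087 ] -0.028733667636688002 -0.1709312131366345
grip [ 0.55879065 -0.23928125] 0.05274809731604859 -0.1640283747726113
```

```bash
cat >> h.py <<'E'
D0=np.array([0.616,-0.0767]); DY=np.radians(-37.3)
def d2w(x,y,z=0,D=D0,yaw=DY):
    return np.array([D[0]+x*np.cos(yaw)-y*np.sin(yaw), D[1]+x*np.sin(yaw)+y*np.cos(yaw), z])
def w2d(p,D=D0,yaw=DY):
    q=np.asarray(p)[:2]-D; return np.array([q@[np.cos(yaw),np.sin(yaw)], q@[-np.sin(yaw),np.cos(yaw)]])
def toolR(psi):
    x=np.array([0,0,-1.]); z=np.array([np.cos(psi),np.sin(psi),0]); return np.stack([x,np.cross(z,x),z],1)
def plan(p,psi_deg,half=True):
    """tool-frame deltas from the current pose to TCP p, tool down, jaw direction psi"""
    s=arm.read_state(); Rc=R.from_quat(s["ee_rot"]); best=None
    for k in ((0,180) if half else (0,)):
        Rt=R.from_matrix(toolR(np.radians(psi_deg+k))); rv=(Rc.inv()*Rt).as_rotvec()
        if best is None or np.linalg.norm(rv)<np.linalg.norm(best[1]): best=(Rt,rv)
    Rt,rv=best; d=np.asarray(p)-s["eef_pos"]
    z=Rc.as_matrix()[:,2]
    print("t %.2f tcp %s psi %.1f q %s w %.3f"%(s["t"],np.round(s["eef_pos"],4),np.degrees(np.arctan2(z[1],z[0])),np.round(s["qpos"],2),s["width"]))
    print(" shift now-frame",np.round(Rc.inv().apply(d)/.05,2)," shift end-frame",np.round(Rt.inv().apply(d)/.05,2)," rot(6deg)",np.round(np.degrees(rv)/6,2))
E
python3 - <<'E'
from h import *
p=d2w(0.0,-.1695,.20); print(p)
plan(p,52.7)
plan(p,52.7+180,False)
E
```

```text
[ 0.51328497 -0.21153276  0.2       ]
t 1.15 tcp [0.2097 0.6416 0.2406] psi -108.1 q [ 1.54  0.36  0.01  0.   -1.22 -0.29] w 0.998
 shift now-frame [ 0.81 11.07 14.33]  shift end-frame [ 0.81 15.17  9.89]  rot(6deg) [ 3.2  0.  -0. ]
t 1.15 tcp [0.2097 0.6416 0.2406] psi -108.1 q [ 1.54  0.36  0.01  0.   -1.22 -0.29] w 0.998
 shift now-frame [ 0.81 11.07 14.33]  shift end-frame [ 0.81 15.17  9.89]  rot(6deg) [ 3.2  0.  -0. ]
```

```bash
python3 - <<'E'
from h import *
plan([.48,.3,.26],52.7)
E
python3 -m jog '[[[0,0,0,0.8,0,0],[0,0,0,0.8,0,0],[0,0,0,0.8,0,0],[0,0,0,0.8,0,0]]]' 0
```

```text
t 1.15 tcp [0.2097 0.6416 0.2406] psi -108.1 q [ 1.54  0.36  0.01  0.   -1.22 -0.29] w 0.998
 shift now-frame [-0.39  7.26  4.81]  shift end-frame [-0.39  8.44  2.16]  rot(6deg) [ 3.2  0.  -0. ]
t: 1.65
eef_pos: [0.2097, 0.6416, 0.2406]
ee_rot: [0.635, 0.311, -0.635, 0.311]
force: [0.3, 0.2, 0.6]
width: 0.607
```

```bash
python3 -m jog '[[[-0.04,0.94,0.24,0,0,0],[-0.04,0.94,0.24,0,0,0],[-0.04,0.94,0.24,0,0,0],[-0.04,0.94,0.24,0,0,0],[-0.04,0.94,0.24,0,0,0],[-0.04,0.94,0.24,0,0,0],[-0.04,0.94,0.24,0,0,0],[-0.04,0.94,0.24,0,0,0],[-0.04,0.94,0.24,0,0,0]]]'
python3 - <<'E'
from h import *
plan(d2w(-.01,-.1695,.26),52.7)
E
```

```text
t: 2.78
eef_pos: [0.483, 0.2889, 0.2596]
ee_rot: [0.635, 0.312, -0.634, 0.312]
force: [0.8, 0.3, -0.8]
width: 0.001
t 2.77 tcp [0.483  0.2889 0.2596] psi -127.6 q [ 0.89  0.16 -0.21  0.   -1.19  0.03] w 0.001
 shift now-frame [-0.02  6.38  7.56]  shift end-frame [-0.01  6.35  7.6 ]  rot(6deg) [-0.05 -0.02 -0.01]
```

```bash
python3 -m jog '[[[0,0.8,0.95,0,0,0],[0,0.8,0.95,0,0,0],[0,0.8,0.95,0,0,0],[0,0.8,0.95,0,0,0],[0,0.8,0.95,0,0,0],[0,0.8,0.95,0,0,0],[0,0.8,0.95,0,0,0],[0,0.7,0.95,0,0,0]]]'
python3 - <<'E'
from h import *
plan(d2w(-.01,-.1695,.26),52.7)
s=arm.read_state(); c=arm.capture("wrist"); cv2.imwrite("pics/w1.png",c["frame"])
for n in ["toggle_tip","knob_grip","plate_mid"]:
    for r in arm.landmark_of(n,"wrist"): print(n,round(r["confidence"],2),np.round(r["xy"],1), w2d(at_z(c,*r["xy"],{"toggle_tip":.087,"knob_grip":.0855,"plate_mid":.024}[n],s)))
E
```

```text
t: 3.78
eef_pos: [0.5018, -0.2098, 0.2611]
ee_rot: [0.637, 0.312, -0.631, 0.314]
force: [0.8, 0.8, 1.6]
width: 0.002
t 3.77 tcp [ 0.5018 -0.2098  0.2611] psi -127.4 q [-0.04  0.13 -0.25 -0.   -1.19  0.96] w 0.002
 shift now-frame [ 0.02  0.   -0.11]  shift end-frame [ 0.02  0.   -0.11]  rot(6deg) [-0.02 -0.07 -0.06]
toggle_tip 0.51 [311.8 205.7] [-0.03334718 -0.16708583]
knob_grip 0.74 [312.7 115.8] [ 0.05364156 -0.16852468]
plate_mid 0.86 [163.  161.2] [0.00079412 0.00563437]
```

View pics/w1.png

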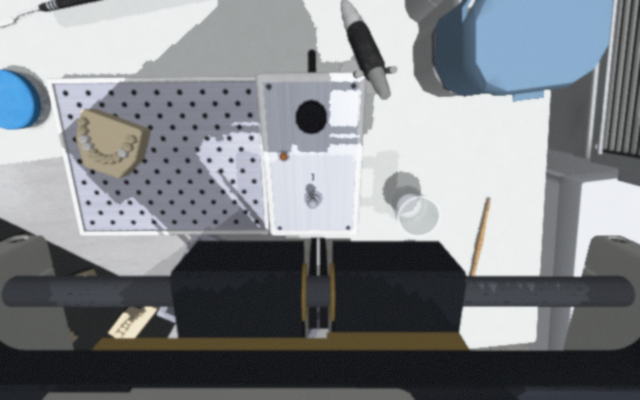

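Run:
```python
from h import *
from scipy.optimize import least_squares
s=arm.read_state(); c=arm.capture("wrist")
f=c["frame"]; cv2.imwrite("pics/w1z.png",cv2.resize(f[60:245,40:380],None,fx=2.35,fy=2.35,interpolation=cv2.INTER_CUBIC))
obs=[((53,80),(.09,.115,.029)),((80,235),(-.09,.115,.029)),((355,235),(-.09,-.222,.034)),((363,72),(.09,-.222,.074)),((258,76),(.09,-.117,.074)),((270,236),(-.09,-.117,.034)),((311,116),(.048,-.1695,.093))]
def res(q):
    return np.concatenate([proj(c,d2w(*P,D=q[:2],yaw=q[2]),s)-u for u,P in obs])
r=least_squares(res,[*D0,DY]); print(r.x,np.degrees(r.x[2])); print(res(r.x).reshape(-1,2).round(1))
```

```text
[ 0.61734361 -0.07584443 -0.64713956] -37.07836530536412
[[-7.9 -1.1]
 [ 0.2  1.2]
 [ 3.7  0.9]
 [ 5.3 -0.1]
 [-2.9 -2.8]
 [ 0.6  0.5]
 [ 0.8  4.1]]
```

View pics/w1z.png

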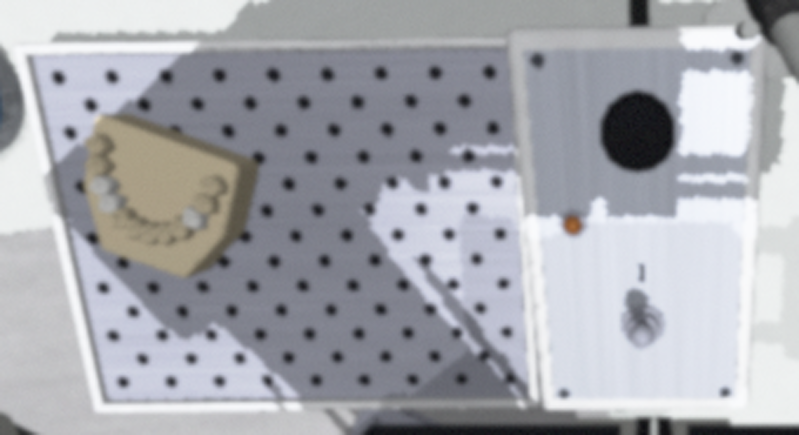

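Run:
```python
from h import *
s=arm.read_state(); c=arm.capture("wrist"); W=cloud(c,s)
for u,v in [(55,82),(80,233),(100,200),(230,180),(353,233),(360,75),(262,80),(311,116),(312,205),(120,150),(420,180),(150,30),(60,240)]:
    p=np.nanmedian(W[v-1:v+2,u-1:u+2].reshape(-1,3),0); print((u,v),p.round(4),w2d(p).round(4))
```

```text
(55, 82) [ 0.7517 -0.0397  0.025 ] [0.0855 0.1117]
(80, 233) [0.6215 0.0925 0.0013] [-0.0982  0.138 ]
(100, 200) [0.6322 0.0217 0.0243] [-0.0468  0.0881]
(230, 180) [ 0.5561 -0.1176  0.0244] [-0.0228 -0.0688]
(353, 233) [ 4.055e-01 -1.890e-01  4.000e-04] [-0.0994 -0.2169]
(360, 75) [ 0.5585 -0.2952  0.0979] [ 0.0867 -0.2086]
(262, 80) [ 0.6105 -0.2232  0.0729] [ 0.0844 -0.1199]
(311, 116) [ 0.5571 -0.2405  0.094 ] [ 0.0524 -0.166 ]
(312, 205) [ 0.4883 -0.1881  0.0862] [-0.034 -0.166]
(120, 150) [ 0.6522 -0.0558  0.0502] [0.0161 0.0385]
(420, 180) [ 0.413  -0.2959  0.0006] [-0.0287 -0.2974]
(150, 30) [ 7.360e-01 -1.521e-01  4.000e-04] [0.1412 0.0127]
(60, 240) [0.6311 0.1211 0.001 ] [-0.1078  0.1665]
```

Run:
```python
from h import *
for nm in ("wrist","top"):
    s=arm.read_state(); c=arm.capture(nm); W=cloud(c,s if nm=="wrist" else None)
    P=W.reshape(-1,3); ok=~np.isnan(P[:,0]); 
    q=np.stack(w2d(P.T[:2].T).T if False else [ (P[:,:2]-D0)@[np.cos(DY),np.sin(DY)], (P[:,:2]-D0)@[-np.sin(DY),np.cos(DY)]],1)
    z=P[:,2]
    hous=ok&(z>.015)&(z<.04)&(abs(q[:,0])<.13)&(abs(q[:,1])<.13)
    # +y edge as function of x ; ±x edge as function of y
    for b in np.arange(-.07,.08,.035):
        m=hous&(abs(q[:,0]-b)<.01); print(nm,"x",round(b,3),"ymax",q[m,1].max().round(4) if m.any() else None)
    for b in np.arange(-.09,.1,.045):
        m=hous&(abs(q[:,1]-b)<.01)
        if m.any(): print(nm,"y",round(b,3),"xmin,max",q[m,0].min().round(4),q[m,0].max().round(4))
    kn=ok&(z>.088)&(np.hypot(q[:,0]-.05,q[:,1]+.168)<.03); print("knob",q[kn].mean(0),q[kn].min(0),q[kn].max(0),z[kn].max())
    tg=ok&(z>.07)&(np.hypot(q[:,0]+.034,q[:,1]+.168)<.02); print("tog",q[tg].mean(0),q[tg].min(0),q[tg].max(0),tg.sum(), z[tg].max() if tg.any() else 0)
```

```text
wrist x -0.07 ymax 0.1174
wrist x -0.035 ymax 0.1167
wrist x 0.0 ymax 0.1177
wrist x 0.035 ymax 0.1183
wrist x 0.07 ymax 0.1178
wrist y -0.09 xmin,max -0.0868 0.0919
wrist y -0.045 xmin,max -0.0999 0.0921
wrist y 0.0 xmin,max -0.1176 0.0912
wrist y 0.045 xmin,max -0.0866 0.0914
wrist y 0.09 xmin,max -0.0881 0.0915
knob [ 0.02893707 -0.16682388] [ 0.02000347 -0.18792547] [ 0.06687846 -0.14812968] 0.3385621299289816
tog [-0.02105878 -0.17072418] [-0.03584607 -0.17626207] [-0.01405514 -0.16216961] 376 0.29824272427420884
top x -0.07 ymax None
top x -0.035 ymax None
top x 0.0 ymax None
top x 0.035 ymax None
top x 0.07 ymax None
knob [ 0.02634087 -0.17030973] [ 0.02022532 -0.18870118] [ 0.03376451 -0.15216185] 0.6893932324782481
tog [-0.03595269 -0.16762184] [-0.05388015 -0.18765652] [-0.01420203 -0.14825333] 1255 0.6912920102123261
```

```bash
sed -i 's/^D0=.*/D0=np.array([0.6177,-0.076]); DY=np.radians(-37.2)/' h.py
python3 - <<'E'
from h import *
plan(d2w(.004,-.1695,.087),52.8)
E
```

```text
t 4.17 tcp [ 0.5021 -0.2066  0.2609] psi -127.4 q [-0.03  0.12 -0.25 -0.   -1.19  0.95] w 0.007
 shift now-frame [ 3.48  0.32 -0.07]  shift end-frame [ 3.48  0.34 -0.09]  rot(6deg) [-0.03 -0.06 -0.05]
```

```bash
python3 -m jog '[[[0.2,0.32,-0.09,0,0,0],[0.7,0,0,0,0,0],[0.7,0,0,0,0,0],[0.7,0,0,0,0,0],[0.6,0,0,0,0,0],[0.4,0,0,0,0,0],[0.1,0,0,0,0,0]]]'
python3 - <<'E'
from h import *
plan(d2w(-.045,-.1695,.087),52.8)
E
```

```text
t: 5.05
eef_pos: [0.5265, -0.2069, 0.0841]
ee_rot: [0.635, 0.316, -0.628, 0.319]
force: [0.7, 0.5, -0.6]
width: 0.007
t 5.05 tcp [ 0.5265 -0.2069  0.0841] psi -126.6 q [-0.03  0.33 -0.43 -0.   -0.8   0.96] w 0.007
 shift now-frame [-0.07 -1.03  0.19]  shift end-frame [-0.06 -1.03  0.2 ]  rot(6deg) [ 0.1  -0.08 -0.07]
```

```bash
python3 -m jog '[[[-0.03,0,0.18,0.1,-0.08,-0.07],[0,-0.25,0,0,0,0],[0,-0.25,0,0,0,0],[0,-0.25,0,0,0,0],[0,-0.25,0,0,0,0],[0,0,0,0,0,0]]]'
python3 - <<'E'
from h import *
plan(d2w(-.045,-.1695,.087),52.8)
s=arm.read_state(); print(w2d(s["eef_pos"]))
c=arm.capture("scene"); cv2.imwrite("pics/s1.png",cv2.resize(c["frame"][110:230,260:460],None,fx=4,fy=4))
E
```

```text
t: 5.8
eef_pos: [0.4823, -0.1825, 0.0893]
ee_rot: [0.635, 0.313, -0.631, 0.317]
force: [3.7, -2.5, -0.2]
width: 0.005
t 5.80 tcp [ 0.4823 -0.1825  0.0893] psi -127.1 q [ 0.02  0.25 -0.54  0.   -0.77  0.9 ] w 0.005
 shift now-frame [ 0.05 -0.03  0.06]  shift end-frame [ 0.05 -0.03  0.06]  rot(6deg) [ 0.02 -0.03 -0.08]
[-0.04350044 -0.16670105]
```

View pics/s1.png

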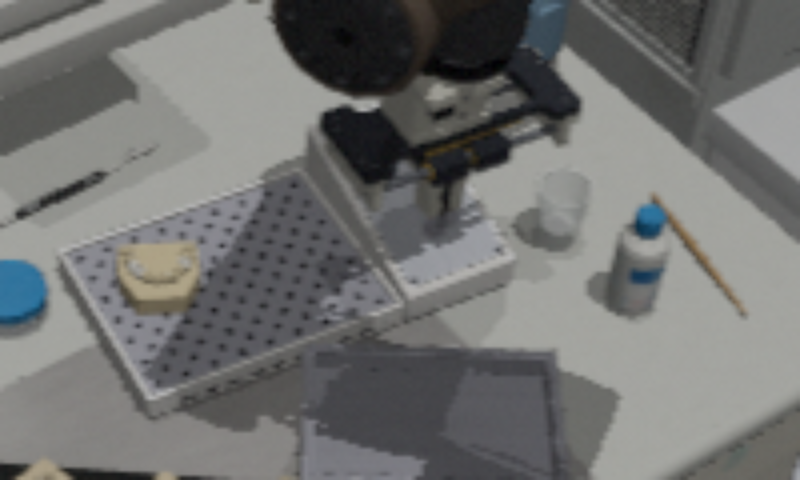

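```bash
python3 -m jog '[[[0,-0.2,0,0,0,0],[0,-0.1,0,0,0,0]]]'; python3 -m jog '[[[0,0,0,0,0,0]]]'
python3 -c "
from h import *
print(w2d(arm.read_state()['eef_pos']))"
```

```text
t: 6.1
eef_pos: [0.481, -0.1761, 0.0938]
ee_rot: [0.64, 0.309, -0.624, 0.324]
force: [9.4, -14.5, 0.2]
width: 0.011
t: 6.22
eef_pos: [0.4822, -0.1763, 0.0948]
ee_rot: [0.641, 0.309, -0.623, 0.325]
force: [1.0, -1.0, 0.7]
width: 0.002
[-0.04726817 -0.16183758]
```

```bash
python3 -m jog '[[[-0.5,0.1,0,0,0,0],[-0.8,0.2,0,0,0,0],[-0.8,0.2,0,0,0,0],[-0.6,0,0,0,0,0],[-0.3,0,0,0,0,0],[0,0,0,0,0,0]]]'
python3 - <<'E'
from h import *
plan(d2w(-.01,-.1695,.26),52.8)
s=arm.read_state(); c=arm.capture("wrist"); cv2.imwrite("pics/w2.png",c["frame"]); 
for n in ["toggle_tip","knob_grip"]:
    for r in arm.landmark_of(n,"wrist"): print(n,round(r["confidence"],2),np.round(r["xy"],1), w2d(at_z(c,*r["xy"],{"toggle_tip":.080,"knob_grip":.0855,"plate_mid":.024}[n],s)))
E
```

```text
t: 6.98
eef_pos: [0.4926, -0.1881, 0.2467]
ee_rot: [0.638, 0.311, -0.626, 0.322]
force: [-0.4, -0.3, 0.0]
width: 0.002
t 6.97 tcp [ 0.4926 -0.1881  0.2467] psi -126.8 q [ 0.01  0.1  -0.32  0.01 -1.13  0.91] w 0.002
 shift now-frame [-0.26  0.44  0.09]  shift end-frame [-0.27  0.44  0.09]  rot(6deg) [ 0.06 -0.08 -0.2 ]
toggle_tip 0.72 [320.5 216.5] [-0.06120645 -0.16560388]
knob_grip 0.81 [327.6  95. ] [ 0.0525979  -0.17084847]
```

View pics/w2.png

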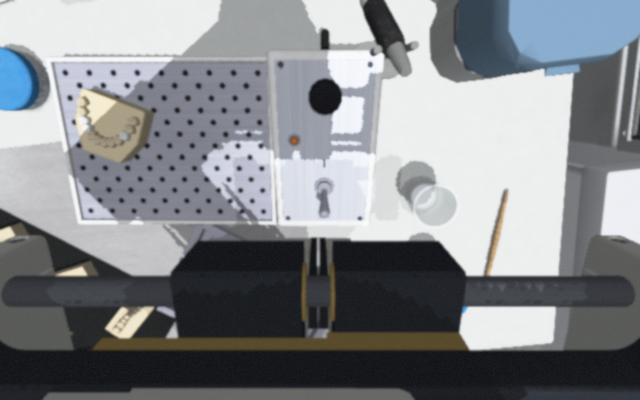

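Run:
```python
from h import *
c=arm.capture("top"); f=cv2.imread("pics/top0.png")
# rectified at z=0, world: 2px/mm? 1 px = 1mm ; rows: x from .95 to .30, cols: y from .45 to -.30
X,Y=np.meshgrid(np.arange(.90,.33,-.001),np.arange(.45,-.30,-.001),indexing="ij")
ff,cx,cy=K(c);T=c["T"]
P=np.stack([X,Y,0*X],-1)-T[:3,3]; q=P@T[:3,:3]
mu=(cx+ff*q[...,0]/-q[...,2]).astype(np.float32); mv=(cy+ff*q[...,1]/q[...,2]).astype(np.float32)
m=cv2.remap(f,mu,mv,cv2.INTER_CUBIC)
def pt(x,y): return int((.45-y)*1000),int((.90-x)*1000)
for x in (-.09,.09):
    p=d2w(x,.115);q2=d2w(x,-.117); cv2.line(m,pt(*p[:2]),pt(*q2[:2]),(0,0,255),1)
for x in np.arange(-.1,.11,.05):
    for y in np.arange(.15,.36,.05):
        p=d2w(x,y); cv2.circle(m,pt(*p[:2]),1,(0,0,255),-1); cv2.putText(m,f"{x*1000:.0f},{y*1000:.0f}",pt(*p[:2]),0,.3,(0,0,255),1)
cv2.imwrite("pics/map.png",m)
```

```text
(no output)
```

View pics/map.png

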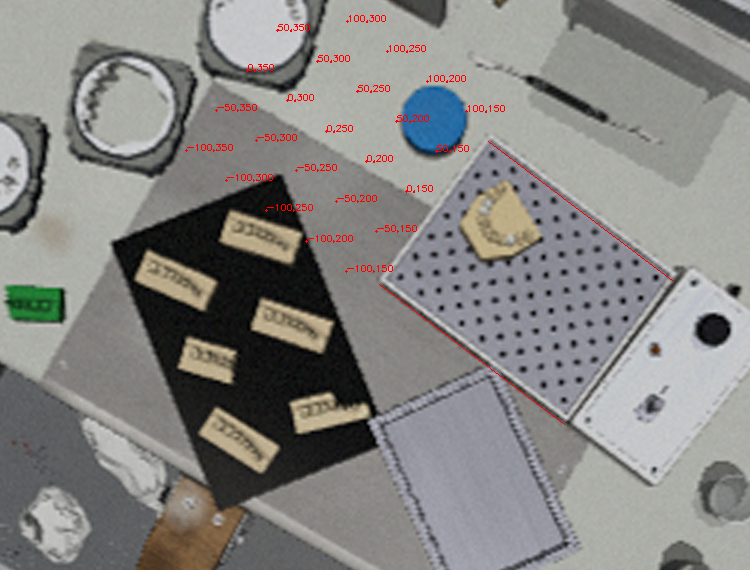

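```bash
python3 -m jog '[[[-0.1,0,0,-1,0,0],[0,0,0,-1,0,0],[0,0,0,-1,0,0],[0,0,0,-1,0,0],[0,0,0,-1,0,0],[0,0,0,-1,0,0],[0,0,0,-1,0,0],[0,0,0,-1,0,0],[0,0,0,-1,0,0],[0,0,0,-1,0,0],[0,0,0,-1,0,0],[0,0,0,-1,0,0]]]' 1
python3 - <<'E'
from h import *
plan([.655,-.046,.26],-55)
E
```

```text
t: 8.68
eef_pos: [0.4857, -0.1869, 0.2344]
ee_rot: [0.311, 0.636, -0.315, 0.632]
force: [-0.1, 0.3, 0.2]
width: 0.998
t 8.68 tcp [ 0.4857 -0.1869  0.2344] psi -52.5 q [ 0.01  0.11 -0.33  0.   -1.14  2.21] w 0.998
 shift now-frame [-0.55  4.4  -0.18]  shift end-frame [-0.51  4.39 -0.37]  rot(6deg) [ 0.41 -0.02  0.08]
```

```bash
python3 -m jog '[[[-0.1,0.88,-0.04,0.4,0,0],[-0.1,0.88,-0.08,0,0,0.08],[-0.1,0.88,-0.07,0,0,0],[-0.1,0.88,-0.07,0,0,0],[-0.1,0.75,-0.07,0,0,0],[0,0,0,0,0,0]]]'
cat > look.py <<'E'
import sys
from h import *
def look(name,zs,near,rad,tag):
    """points above zs within rad of near, from wrist camera; top face rect"""
    s=arm.read_state(); c=arm.capture("wrist"); cv2.imwrite(f"pics/{tag}.png",c["frame"]); W=cloud(c,s)
    return s,c,W
E
python3 - <<'E'
from h import *
plan([.661,-.046,.26],-55)
s=arm.read_state(); c=arm.capture("wrist"); cv2.imwrite("pics/w3.png",c["frame"]); W=cloud(c,s)
m=(W[...,2]>.034)&(W[...,2]<.056)&(np.hypot(W[...,0]-.661,W[...,1]+.046)<.07)
n,l,st,_=cv2.connectedComponentsWithStats(m.astype(np.uint8)); k=1+np.argmax(st[1:,4]); print(st[k])
p=W[l==k][:,:2].astype(np.float32)*1000
for a in range(-65,-44,2):
    r=np.radians(a); u=p@[np.cos(r),np.sin(r)]; v=p@[-np.sin(r),np.cos(r)]
    pu=np.percentile(u,[.5,99.5]); pv=np.percentile(v,[.5,99.5]); 
    # edge sharpness: number of points within 1.5mm of the extremes
    mu,mv=pu.mean(),pv.mean()
    print(a,round(pu[1]-pu[0],1),round(pv[1]-pv[0],1),(u>pu[1]-2).sum(),(u<pu[0]+2).sum(), np.round([mu*np.cos(r)-mv*np.sin(r),mu*np.sin(r)+mv*np.cos(r)],1))
E
```

```text
t: 9.43
eef_pos: [0.6518, -0.0451, 0.2496]
ee_rot: [0.324, 0.632, -0.329, 0.622]
force: [-0.5, -0.3, -0.1]
width: 1.0
t 9.43 tcp [ 0.6518 -0.0451  0.2496] psi -55.0 q [ 0.23  0.33 -0.01 -0.   -1.25  1.96] w 1.000
 shift now-frame [-0.21  0.14  0.12]  shift end-frame [-0.21  0.14  0.12]  rot(6deg) [-0.   -0.08  0.11]
[ 297  129   61   64 3301]
-65 62.9 65.7 65 67 [668.4 -43.6]
-63 61.9 65.3 74 79 [667.9 -43.6]
-61 61.1 65.0 100 88 [667.4 -43.7]
-59 60.7 65.0 119 90 [666.9 -43.8]
-57 60.7 64.9 121 88 [666.6 -44. ]
-55 61.0 65.0 97 88 [666.5 -44.4]
-53 61.9 65.3 70 76 [666.3 -44.6]
-51 63.1 65.6 74 58 [666.2 -44.9]
-49 64.2 66.1 59 50 [666.1 -45.3]
-47 65.2 66.6 56 49 [666.1 -45.8]
-45 66.2 67.1 49 47 [666.1 -46.3]
```

View pics/w3.png

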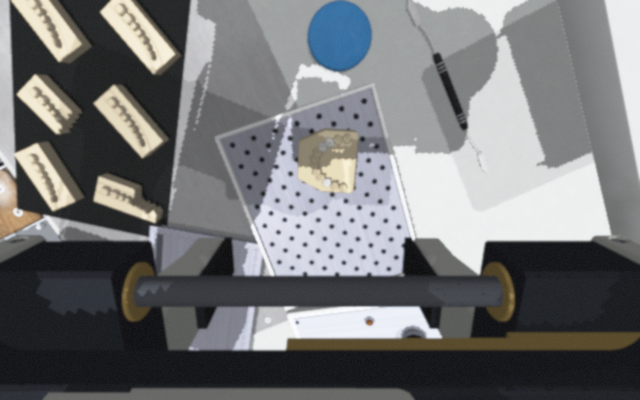

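Run:
```python
from h import *
plan([.666,-.0445,.044],-57.5)
```

```text
t 9.47 tcp [ 0.6507 -0.0459  0.2494] psi -55.1 q [ 0.23  0.33 -0.01 -0.   -1.25  1.96] w 0.995
 shift now-frame [4.1  0.32 0.19]  shift end-frame [4.11 0.27 0.14]  rot(6deg) [ 0.41 -0.09  0.12]
```

```bash
python3 -m jog '[[[0.1,0.28,0.16,0.4,-0.1,0.1],[0.8,0,0,0,0,0],[0.8,0,0,0,0,0],[0.8,0,0,0,0,0],[0.5,0,0,0,0,0]]]' 0.9
python3 - <<'E'
from h import *
plan([.666,-.0445,.044],-57.5)
E
```

```text
t: 10.1
eef_pos: [0.6631, -0.0482, 0.0944]
ee_rot: [0.34, 0.619, -0.342, 0.619]
force: [0.7, 0.3, 0.9]
width: 0.894
t 10.10 tcp [ 0.6631 -0.0482  0.0944] psi -57.7 q [ 0.22  0.46 -0.19  0.   -0.93  1.91] w 0.894
 shift now-frame [ 1.01  0.09 -0.03]  shift end-frame [ 1.01  0.09 -0.03]  rot(6deg) [-0.03  0.01  0.03]
```

```bash
python3 -m jog '[[[0.4,0.09,-0.03,0,0,0],[0.35,0,0,0,0,0],[0.2,0,0,0,0,0],[0.05,0,0,0,0,0]]]'
python3 - <<'E'
from h import *
plan([.666,-.0445,.044],-57.5)
s=arm.read_state(); print(s["force"])
E
```

```text
t: 10.6
eef_pos: [0.6615, -0.0475, 0.0393]
ee_rot: [0.339, 0.621, -0.344, 0.617]
force: [-0.3, -0.1, 0.2]
width: 0.905
t 10.60 tcp [ 0.6615 -0.0475  0.0393] psi -57.8 q [ 0.22  0.52 -0.23  0.   -0.83  1.91] w 0.905
 shift now-frame [-0.1   0.11 -0.  ]  shift end-frame [-0.09  0.11 -0.  ]  rot(6deg) [-0.05 -0.01  0.09]
[-0.28039282 -0.08136704  0.19947364]
```

```bash
python3 -m jog '[[[-0.06,0.1,0,0,0,0],[0,0,0,0,0,0]]]'; python3 -m jog '[[[0,0,0,0,0,0],[0,0,0,0,0,0],[0,0,0,0,0,0],[0,0,0,0,0,0]]]' 0 30
python3 - <<'E'
from h import *
plan([.666,-.0445,.20],-127.2)
E
```

```text
t: 10.85
eef_pos: [0.6669, -0.0448, 0.0437]
ee_rot: [0.34, 0.62, -0.344, 0.618]
force: [0.4, 0.2, -0.0]
width: 0.898
t: 11.35
eef_pos: [0.6675, -0.0444, 0.0449]
ee_rot: [0.34, 0.62, -0.343, 0.618]
force: [-0.6, -0.4, 0.2]
width: 0.701
t 11.35 tcp [ 0.6675 -0.0444  0.0449] psi -57.8 q [ 0.23  0.52 -0.22  0.   -0.84  1.91] w 0.701
 shift now-frame [-3.1  -0.04 -0.01]  shift end-frame [-3.1  -0.02  0.02]  rot(6deg) [11.57  0.03  0.04]
```

```bash
python3 -m jog '[[[-0.3,0,0,0,0,0],[-0.5,0,0,0,0,0],[-0.5,0,0,0,0,0],[-0.3,0,0,1,0,0],[0,0,0,1,0,0],[0,0,0,1,0,0],[0,0,0,1,0,0],[0,0,0,1,0,0],[0,0,0,1,0,0],[0,0,0,1,0,0],[0,0,0,1,0,0],[0,0,0,1,0,0]]]'
python3 - <<'E'
from h import *
print(d2w(-.015,.205))
plan(d2w(-.015,.205,.12),-127.2)
E
```

```text
t: 12.85
eef_pos: [0.6686, -0.0445, 0.1396]
ee_rot: [0.592, 0.386, -0.591, 0.389]
force: [-0.2, -0.0, -2.1]
width: 0.699
[0.72969487 0.09635762 0.        ]
t 12.85 tcp [ 0.6686 -0.0445  0.1396] psi -113.5 q [ 0.23  0.42 -0.13  0.   -1.01  0.93] w 0.699
 shift now-frame [ 0.39 -0.01 -3.07]  shift end-frame [ 0.39 -0.73 -2.98]  rot(6deg) [ 2.28  0.01 -0.03]
```

```bash
python3 -m jog '[[[0,0,0,0.8,0,0],[0,0,0,0.8,0,0],[0,0,0,0.7,0,0],[0,-0.14,-0.6,0,0,0],[0,-0.14,-0.6,0,0,0],[0.1,-0.14,-0.6,0,0,0],[0.1,-0.14,-0.6,0,0,0],[0.1,-0.14,-0.5,0,0,0],[0.1,0,0,0,0,0]]]'
python3 - <<'E'
from h import *
plan(d2w(-.015,.205,.0216),-127.2)
E
```

```text
t: 13.98
eef_pos: [0.7339, 0.0998, 0.124]
ee_rot: [0.637, 0.309, -0.634, 0.312]
force: [-0.6, 0.2, -1.2]
width: 0.701
t 13.97 tcp [0.7339 0.0998 0.124 ] psi -127.8 q [ 0.4   0.54  0.03  0.   -1.05  0.51] w 0.701
 shift now-frame [ 2.05 -0.04  0.11]  shift end-frame [ 2.05 -0.03  0.11]  rot(6deg) [-0.11 -0.02 -0.06]
```

```bash
python3 -m jog '[[[0.3,0,0.05,0,0,0],[0.6,0,0.05,0,0,0],[0.5,0,0,0,0,0],[0.35,0,0,0,0,0],[0.15,0,0,0,0,0],[0,0,0,0,0,0]]]'
python3 - <<'E'
from h import *
plan(d2w(-.015,.205,.0216),-127.2)
E
```

```text
t: 14.72
eef_pos: [0.7295, 0.0934, 0.0221]
ee_rot: [0.636, 0.309, -0.635, 0.312]
force: [0.1, -0.2, -1.0]
width: 0.7
t 14.72 tcp [0.7295 0.0934 0.0221] psi -128.0 q [ 0.39  0.63 -0.07  0.01 -0.87  0.51] w 0.700
 shift now-frame [ 0.01 -0.03 -0.05]  shift end-frame [ 0.01 -0.03 -0.05]  rot(6deg) [-0.13  0.01 -0.04]
```

```bash
python3 -m jog '[[[0.05,0,0,0,0,0],[0,0,0,0,0,0]]]'; python3 -m jog '[[[0,0,0,0,0,0],[0,0,0,0,0,0],[0,0,0,0,0,0]]]' 0.8; python3 -m jog '[[[-0.4,0,0,0,0,0],[-0.7,0,0,0,0,0],[-0.8,0,0,0,0,0],[-0.8,0,0,0,0,0],[-0.8,0,0,0,0,0],[-0.4,0,0,0,0,0],[0,0,0,0,0,0]]]'
python3 - <<'E'
from h import *
plan(d2w(-.015,.205,.2),-127.2)
s=arm.read_state(); c=arm.capture("wrist"); cv2.imwrite("pics/w4.png",c["frame"]); W=cloud(c,s)
c=arm.capture("scene"); cv2.imwrite("pics/s2.png",c["frame"][110:310,220:440].repeat(3,0).repeat(3,1))
E
```

```text
t: 14.98
eef_pos: [0.7305, 0.0936, 0.0227]
ee_rot: [0.636, 0.309, -0.634, 0.312]
force: [0.4, 0.1, -0.1]
width: 0.7
t: 15.35
eef_pos: [0.7318, 0.094, 0.0245]
ee_rot: [0.638, 0.309, -0.633, 0.312]
force: [0.1, 0.1, 0.9]
width: 0.798
t: 16.23
eef_pos: [0.7308, 0.094, 0.2357]
ee_rot: [0.64, 0.308, -0.631, 0.313]
force: [0.3, 0.1, -0.7]
width: 0.8
t 16.23 tcp [0.7308 0.094  0.2357] psi -127.9 q [ 0.39  0.45  0.14  0.01 -1.25  0.51] w 0.800
 shift now-frame [ 0.71 -0.06 -0.02]  shift end-frame [ 0.71 -0.05 -0.02]  rot(6deg) [-0.11 -0.08 -0.12]
```

View pics/w4.png

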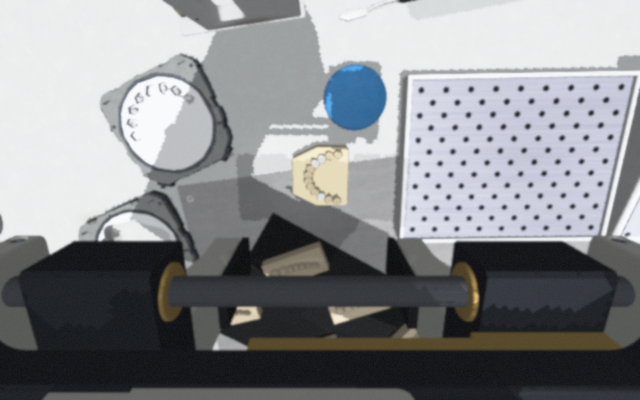

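View pics/s2.png

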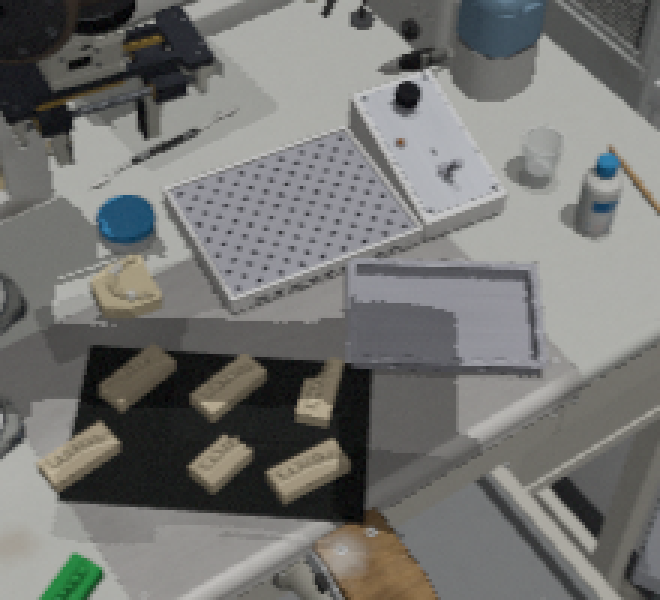

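```bash
python3 -m jog '[[[-0.3,0,0,1,0,0],[-0.3,0,0,1,0,0],[0,0,0,1,0,0],[0,0,0,1,0,0],[0,0,0,1,0,0],[0,0,0,1,0,0],[0,0,0,1,0,0],[0,0,0,1,0,0],[0,0,0,1,0,0],[0,0,0,1,0,0],[0,0,0,1,0,0],[0,0,0,0.7,0,0]]]' 0.6
python3 - <<'E'
from h import *
plan([.545,.21,.29],162)
E
```

```text
t: 17.82
eef_pos: [0.7218, 0.0922, 0.2433]
ee_rot: [-0.69, 0.131, 0.702, 0.121]
force: [-0.7, -0.2, 1.0]
width: 0.605
t 17.82 tcp [0.7218 0.0922 0.2433] psi 159.5 q [ 0.4   0.46  0.17  0.   -1.3  -0.75] w 0.605
 shift now-frame [-0.89 -0.95  4.15]  shift end-frame [-0.93 -1.15  4.09]  rot(6deg) [-0.41  0.14 -0.16]
```

```bash
python3 -m jog '[[[-0.2,-0.2,0.8,-0.4,0.1,-0.1],[-0.2,-0.24,0.8,0,0,0],[-0.2,-0.24,0.8,0,0,0],[-0.2,-0.24,0.8,0,0,0],[-0.1,-0.24,0.7,0,0,0],[0,0,0,0,0,0]]]'
cat > models.py <<'E'
from h import *
def models(tag=None):
    s=arm.read_state(); c=arm.capture("wrist"); W=cloud(c,s)
    if tag: cv2.imwrite(f"pics/{tag}.png",c["frame"])
    f=c["frame"].astype(int)
    col=(f[...,2]>f[...,0]+12)  # tan
    m=(W[...,2]>.008)&(W[...,2]<.06)&(W[...,0]>.3)&col
    m=cv2.morphologyEx(m.astype(np.uint8),cv2.MORPH_OPEN,np.ones((3,3)))
    n,l,st,_=cv2.connectedComponentsWithStats(m)
    out=[]
    for k in range(1,n):
        if st[k,4]<250: continue
        p=W[l==k]; p=p[p[:,2]>np.percentile(p[:,2],99)-.017]
        (cx,cy),(w,h),a=cv2.minAreaRect((p[:,:2]*1000).astype(np.float32))
        if w<h: a-=90; w,h=h,w
        # a: long-axis angle
        a=(a+180)%180
        out.append((cx,cy,w,h,a))
        print("px",st[k,:4],"ctr %.1f %.1f  LxW %.1f x %.1f long %.1f  jaw psi %.1f  zmax %.3f n %d"%(cx,cy,w,h,a,a+90 if a<90 else a-90,np.percentile(p[:,2],99),st[k,4]))
    print(arm.read_state()["t"]); return s,c,W,out
if __name__=="__main__":
    import sys; models(sys.argv[1])
E
python3 models.py w5
python3 - <<'E'
from h import *
plan([.545,.21,.29],162)
E
```

```text
t: 18.58
eef_pos: [0.5479, 0.2109, 0.2804]
ee_rot: [-0.691, 0.117, 0.705, 0.107]
force: [0.7, -0.7, -0.3]
width: 0.602
px [323  41  41  71] ctr 491.1 118.2  LxW 73.9 x 32.0 long 103.3  jaw psi 13.3  zmax 0.027 n 1486
px [109  90  64  64] ctr 729.9 95.0  LxW 66.0 x 61.9 long 141.4  jaw psi 51.4  zmax 0.029 n 2781
px [266 100  28  63] ctr 573.7 156.2  LxW 73.3 x 31.9 long 71.2  jaw psi 161.2  zmax 0.027 n 1694
px [361 110  44  65] ctr 460.3 207.8  LxW 74.0 x 32.7 long 57.4  jaw psi 147.4  zmax 0.027 n 1697
px [207 147  32  60] ctr 660.5 186.4  LxW 73.9 x 32.6 long 72.6  jaw psi 162.6  zmax 0.027 n 1654
px [315 164  27  43] ctr 539.1 237.6  LxW 54.2 x 31.9 long 73.5  jaw psi 163.5  zmax 0.027 n 1026
px [240 224  26  14] ctr 651.1 265.2  LxW 32.0 x 15.5 long 156.9  jaw psi 66.9  zmax 0.025 n 320
18.625
t 18.62 tcp [0.5485 0.2103 0.2799] psi 161.8 q [ 0.7   0.21 -0.11 -0.01 -1.28 -1.01] w 0.602
 shift now-frame [-0.2   0.03  0.07]  shift end-frame [-0.2   0.03  0.06]  rot(6deg) [-0.04  0.17 -0.17]
```

View pics/w5.png

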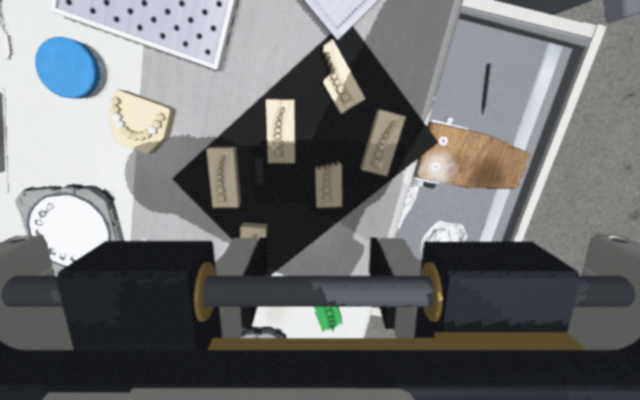

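Run:
```python
from h import *
plan([.5735,.156,.08],161.2)
```

```text
t 18.62 tcp [0.5485 0.2103 0.2799] psi 161.8 q [ 0.7   0.21 -0.11 -0.01 -1.28 -1.01] w 0.602
 shift now-frame [ 4.    0.8  -0.88]  shift end-frame [ 4.    0.87 -0.82]  rot(6deg) [ 0.1   0.16 -0.17]
```

```bash
python3 -m jog '[[[0.2,0.4,-0.4,0.1,0.15,-0.15],[0.6,0.4,-0.4,0,0,0],[0.9,0.07,-0.04,0,0,0],[0.9,0,0,0,0,0],[0.7,0,0,0,0,0],[0.3,0,0,0,0,0]]]' 0.56
python3 - <<'E'
from h import *
plan([.5735,.156,.018],161.2)
E
```

```text
t: 19.38
eef_pos: [0.5764, 0.1488, 0.0905]
ee_rot: [-0.696, 0.119, 0.699, 0.115]
force: [0.3, 0.2, -0.8]
width: 0.561
t 19.38 tcp [0.5764 0.1488 0.0905] psi 160.9 q [ 0.58  0.37 -0.35  0.   -0.86 -0.91] w 0.561
 shift now-frame [ 1.45 -0.13  0.1 ]  shift end-frame [ 1.45 -0.12  0.1 ]  rot(6deg) [-0.04  0.04 -0.07]
```

```bash
python3 -m jog '[[[0.1,-0.13,0.1,0,0,0],[0.5,0,0,0,0,0],[0.4,0,0,0,0,0],[0.25,0,0,0,0,0],[0.05,0,0,0,0,0],[0,0,0,0,0,0]]]'
python3 - <<'E'
from h import *
plan([.5735,.156,.018],161.2)
E
```

```text
t: 20.12
eef_pos: [0.5771, 0.159, 0.0273]
ee_rot: [0.697, -0.118, -0.697, -0.116]
force: [0.2, -0.4, -0.5]
width: 0.556
t 20.12 tcp [0.5771 0.159  0.0273] psi 161.0 q [ 0.6   0.45 -0.4   0.   -0.72 -0.93] w 0.556
 shift now-frame [0.19 0.08 0.05]  shift end-frame [0.19 0.08 0.05]  rot(6deg) [-0.03 -0.01 -0.03]
```

```bash
python3 -m jog '[[[0.15,0.07,0.05,0,0,0],[0.04,0,0,0,0,0],[0,0,0,0,0,0]]]'; python3 -m jog '[[[0,0,0,0,0,0],[0,0,0,0,0,0],[0,0,0,0,0,0],[0,0,0,0,0,0]]]' 0 30
python3 - <<'E'
from h import *
plan(d2w(.036,.055,.12),142.8)
E
```

```text
t: 20.5
eef_pos: [0.5741, 0.1568, 0.0188]
ee_rot: [0.698, -0.117, -0.697, -0.116]
force: [-0.9, -0.5, 0.2]
width: 0.558
t: 21.0
eef_pos: [0.5742, 0.1568, 0.019]
ee_rot: [0.698, -0.117, -0.697, -0.116]
force: [-0.6, 0.3, -0.4]
width: 0.361
t 21.00 tcp [0.5742 0.1568 0.019 ] psi 161.0 q [ 0.6   0.46 -0.42  0.   -0.69 -0.93] w 0.361
 shift now-frame [-2.01  3.3  -3.37]  shift end-frame [-2.02  2.08 -4.23]  rot(6deg) [ 3.03 -0.03 -0.01]
```

```bash
python3 -m jog '[[[-0.5,0,0,0,0,0],[-0.8,0,0,0.75,0,0],[-0.6,0,0,0.75,0,0],[-0.1,0,0,0.75,0,0],[0,0,0,0.75,0,0],[0,0.42,-0.84,0,0,0],[0,0.42,-0.84,0,0,0],[0,0.42,-0.84,0,0,0],[0,0.42,-0.84,0,0,0],[0,0.38,-0.8,0,0,0],[0,0,0,0,0,0]]]'
python3 - <<'E'
from h import *
plan(d2w(.036,.055,.041),142.8)
E
```

```text
t: 22.38
eef_pos: [0.6786, -0.0569, 0.1221]
ee_rot: [0.67, -0.227, -0.669, -0.227]
force: [-0.9, 0.6, -0.1]
width: 0.363
t 22.38 tcp [ 0.6786 -0.0569  0.1221] psi 142.5 q [ 0.2   0.46 -0.12  0.   -0.99 -0.86] w 0.363
 shift now-frame [ 1.62 -0.06  0.02]  shift end-frame [ 1.62 -0.06  0.02]  rot(6deg) [-0.04 -0.02 -0.01]
```

```bash
python3 -m jog '[[[0.3,-0.06,0.02,0,0,0],[0.5,0,0,0,0,0],[0.45,0,0,0,0,0],[0.25,0,0,0,0,0],[0.06,0,0,0,0,0],[0,0,0,0,0,0]]]'
python3 - <<'E'
from h import *
plan(d2w(.036,.055,.041),142.8)
E
```

```text
t: 23.12
eef_pos: [0.6779, -0.0499, 0.0408]
ee_rot: [0.67, -0.226, -0.67, -0.225]
force: [0.6, 0.0, -0.9]
width: 0.364
t 23.12 tcp [ 0.6779 -0.0499  0.0408] psi 142.8 q [ 0.21  0.54 -0.2   0.   -0.84 -0.87] w 0.364
 shift now-frame [-0.    0.04 -0.08]  shift end-frame [-0.    0.04 -0.08]  rot(6deg) [ 0.   -0.01 -0.02]
```

```bash
python3 -m jog '[[[0.02,0.04,-0.08,0,0,0],[0.02,0,0,0,0,0],[0,0,0,0,0,0]]]'; python3 -m jog '[[[0,0,0,0,0,0],[0,0,0,0,0,0]]]' 0.47
python3 - <<'E'
from h import *
plan(d2w(.036,.055,.041),142.8)
E
```

```text
t: 23.5
eef_pos: [0.6807, -0.0533, 0.0407]
ee_rot: [0.671, -0.226, -0.67, -0.224]
force: [-1.0, -0.5, -1.0]
width: 0.36
t: 23.75
eef_pos: [0.6809, -0.0532, 0.0406]
ee_rot: [0.671, -0.225, -0.67, -0.224]
force: [0.2, -0.1, 0.0]
width: 0.461
t 23.75 tcp [ 0.6809 -0.0532  0.0406] psi 142.9 q [ 0.21  0.54 -0.19  0.   -0.84 -0.86] w 0.461
 shift now-frame [-0.01  0.03  0.01]  shift end-frame [-0.01  0.03  0.01]  rot(6deg) [ 0.02 -0.03 -0.01]
```

```bash
python3 -m jog '[[[-0.4,0,0,0,0,0],[-0.8,0,0,0,0,0],[-0.6,0,0,0,0,0],[0,0,0,-0.8,0,0],[0,0,0,-0.8,0,0],[0,0,0,-0.8,0,0],[0,0,0,-0.8,0,0]]]'
python3 - <<'E'
from h import *
s=arm.read_state(); c=arm.capture("wrist"); cv2.imwrite("pics/w6.png",c["frame"])
plan([.6603,.1865,.1],162.6)
E
```

```text
t: 24.62
eef_pos: [0.681, -0.0528, 0.1327]
ee_rot: [0.7, -0.107, -0.698, -0.106]
force: [0.2, -1.1, -0.2]
width: 0.474
t 24.68 tcp [ 0.681  -0.0528  0.1328] psi 162.9 q [ 0.21  0.45 -0.11  0.   -1.01 -0.51] w 0.470
 shift now-frame [ 0.65 -4.45  1.8 ]  shift end-frame [ 0.66 -4.44  1.83]  rot(6deg) [ 0.05 -0.02 -0.01]
```

View pics/w6.png

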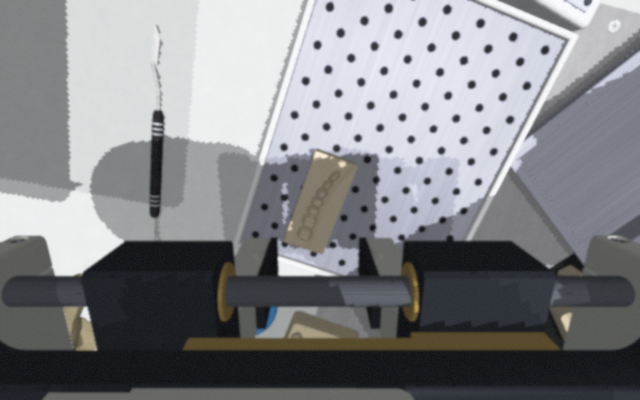

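```bash
python3 -m jog '[[[0,-0.9,0.36,0,0,0],[0,-0.9,0.37,0,0,0],[0.1,-0.9,0.37,0,0,0],[0.2,-0.9,0.37,0,0,0],[0.3,-0.8,0.34,0,0,0],[0,0,0,0,0,0]]]' 0.56
python3 models.py w7
python3 - <<'E'
from h import *
plan([.6603,.1865,.018],162.6)
E
```

```text
t: 25.42
eef_pos: [0.66, 0.1906, 0.101]
ee_rot: [0.7, -0.109, -0.698, -0.108]
force: [0.8, -0.8, 0.9]
width: 0.558
px [512   0  80  93] ctr 488.8 128.6  LxW 54.2 x 33.9 long 102.8  jaw psi 12.8  zmax 0.026 n 4943
px [123  45 114 118] ctr 730.1 95.4  LxW 65.5 x 62.3 long 141.7  jaw psi 51.7  zmax 0.029 n 8693
px [554  88  86 117] ctr 460.7 207.7  LxW 74.6 x 35.0 long 58.9  jaw psi 148.9  zmax 0.027 n 5984
px [294 153  47 101] ctr 660.4 186.9  LxW 74.4 x 32.1 long 72.7  jaw psi 162.7  zmax 0.027 n 4527
px [469 180  58  61] ctr 537.4 231.7  LxW 44.7 x 33.6 long 74.8  jaw psi 164.8  zmax 0.027 n 2854
px [333 307  44  31] ctr 661.0 285.3  LxW 35.1 x 34.4 long 74.5  jaw psi 164.5  zmax 0.027 n 1270
25.475
t 25.48 tcp [0.6605 0.1894 0.1017] psi 162.3 q [ 0.56  0.48 -0.13  0.   -0.96 -0.88] w 0.562
 shift now-frame [ 1.67  0.06 -0.01]  shift end-frame [ 1.67  0.06 -0.01]  rot(6deg) [-0.06 -0.04 -0.  ]
```

View pics/w7.png

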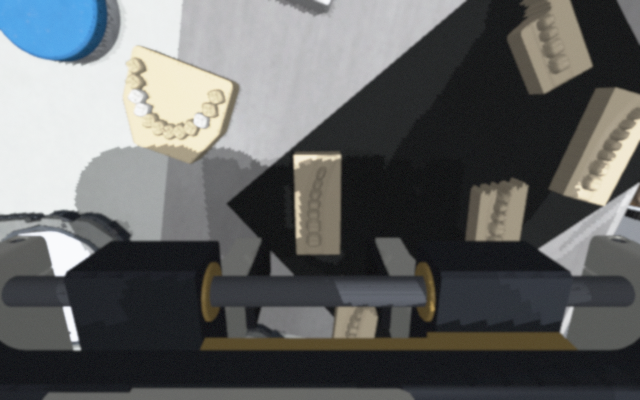

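```bash
python3 -m jog '[[[0.3,0.06,-0.01,0,0,0],[0.5,0,0,0,0,0],[0.4,0,0,0,0,0],[0.25,0,0,0,0,0],[0.08,0,0,0,0,0],[0,0,0,0,0,0]]]'
python3 - <<'E'
from h import *
plan([.6603,.1867,.018],162.6)
E
```

```text
t: 26.22
eef_pos: [0.6612, 0.18, 0.0219]
ee_rot: [0.7, -0.112, -0.697, -0.112]
force: [0.0, 0.0, -0.3]
width: 0.56
t 26.23 tcp [0.6612 0.18   0.0219] psi 161.8 q [ 0.55  0.56 -0.2   0.   -0.8  -0.87] w 0.560
 shift now-frame [ 0.08 -0.12  0.06]  shift end-frame [ 0.08 -0.12  0.06]  rot(6deg) [-0.14 -0.04  0.  ]
```

```bash
python3 -m jog '[[[0.06,-0.12,0.06,-0.14,0,0],[0,0,0,0,0,0]]]'; python3 -m jog '[[[0,0,0,0,0,0],[0,0,0,0,0,0],[0,0,0,0,0,0],[0,0,0,0,0,0]]]' 0 30
python3 - <<'E'
from h import *
plan(d2w(.036,-.055,.12),142.8)
E
```

```text
t: 26.48
eef_pos: [0.661, 0.1873, 0.02]
ee_rot: [0.701, -0.106, -0.697, -0.107]
force: [-1.0, 0.2, -0.1]
width: 0.563
t: 26.98
eef_pos: [0.6612, 0.1879, 0.0208]
ee_rot: [0.702, -0.106, -0.697, -0.107]
force: [0.6, -0.2, -0.9]
width: 0.358
t 26.98 tcp [0.6612 0.1879 0.0208] psi 162.7 q [ 0.56  0.57 -0.2   0.   -0.8  -0.87] w 0.358
 shift now-frame [-1.99  6.57 -1.06]  shift end-frame [-1.98  5.83 -3.22]  rot(6deg) [ 3.31 -0.06  0.04]
```

```bash
python3 -m jog '[[[-0.5,0,0,0,0,0],[-0.8,0,0,0.85,0,0],[-0.6,0,0,0.85,0,0],[-0.1,0,0,0.85,0,0],[0,0,0,0.75,0,0],[0,0.9,-0.5,0,0,0],[0,0.9,-0.5,0,0,0],[0,0.9,-0.5,0,0,0],[0,0.9,-0.5,0,0,0],[0,0.9,-0.5,0,0,0],[0,0.9,-0.5,0,0,0],[0,0.4,-0.2,0,0,0]]]'
python3 - <<'E'
from h import *
plan(d2w(.036,-.055,.043),142.8)
E
```

```text
t: 28.48
eef_pos: [0.6075, -0.1475, 0.1231]
ee_rot: [0.672, -0.227, -0.667, -0.229]
force: [-0.3, 0.7, -1.2]
width: 0.361
t 28.48 tcp [ 0.6075 -0.1475  0.1231] psi 142.4 q [ 0.07  0.37 -0.26  0.   -0.94 -0.73] w 0.361
 shift now-frame [ 1.6  -0.16 -0.01]  shift end-frame [ 1.6  -0.16 -0.02]  rot(6deg) [-0.07 -0.05  0.04]
```

```bash
python3 -m jog '[[[0.3,0,0,0,0,0],[0.5,0,0,0,0,0],[0.4,0,0,0,0,0],[0.15,0,0,0,0,0],[0,0,0,0,0,0]]]'
python3 - <<'E'
from h import *
plan(d2w(.036,-.055,.043),142.8)
E
```

```text
t: 29.1
eef_pos: [0.6072, -0.1474, 0.0519]
ee_rot: [0.671, -0.228, -0.667, -0.23]
force: [-0.3, 0.0, 0.6]
width: 0.362
t 29.10 tcp [ 0.6072 -0.1474  0.0519] psi 142.3 q [ 0.07  0.45 -0.33 -0.   -0.79 -0.73] w 0.362
 shift now-frame [ 0.18 -0.16 -0.02]  shift end-frame [ 0.18 -0.16 -0.02]  rot(6deg) [-0.09 -0.04  0.04]
```

```bash
python3 -m jog '[[[0,-0.16,-0.02,-0.09,0,0],[0.12,0,0,0,0,0],[0.06,0,0,0,0,0],[0,0,0,0,0,0]]]'
python3 - <<'E'
from h import *
plan(d2w(.036,-.055,.043),142.8); print(arm.read_state()["force"])
E
```

```text
t: 29.6
eef_pos: [0.6149, -0.1405, 0.0442]
ee_rot: [0.673, -0.224, -0.667, -0.226]
force: [-0.4, -0.4, -1.1]
width: 0.361
t 29.60 tcp [ 0.6149 -0.1405  0.0442] psi 142.9 q [ 0.08  0.47 -0.32  0.   -0.78 -0.73] w 0.361
 shift now-frame [0.02 0.04 0.02]  shift end-frame [0.02 0.04 0.02]  rot(6deg) [ 0.02 -0.07  0.06]
[-0.42244115 -0.37660148 -1.11815448]
```

```bash
python3 -m jog '[[[0.04,0,0.02,0,0,0],[0,0,0,0,0,0]]]'; python3 -m jog '[[[0,0,0,0,0,0],[0,0,0,0,0,0]]]' 0.47
python3 -m jog '[[[-0.4,0,0,0,0,0],[-0.8,0,0,0,0,0],[-0.6,0,0,0,0,0],[0,0,0,-0.8,0,0],[0,0,0,-0.8,0,0],[0,0,0,-0.8,0,0],[0,0,0,-0.8,0,0]]]'
python3 - <<'E'
from h import *
s=arm.read_state(); c=arm.capture("wrist"); cv2.imwrite("pics/w8.png",c["frame"])
plan([.661,.270,.13],163)
E
```

```text
t: 29.85
eef_pos: [0.6142, -0.1401, 0.0425]
ee_rot: [0.674, -0.224, -0.667, -0.226]
force: [0.1, 0.7, -0.1]
width: 0.355
t: 30.1
eef_pos: [0.6142, -0.1402, 0.0427]
ee_rot: [0.674, -0.224, -0.667, -0.226]
force: [-0.0, -0.2, -0.7]
width: 0.461
t: 30.98
eef_pos: [0.6131, -0.1404, 0.1362]
ee_rot: [0.703, -0.106, -0.695, -0.107]
force: [-0.2, -0.1, -0.5]
width: 0.475
t 31.02 tcp [ 0.6132 -0.1405  0.1362] psi 162.9 q [ 0.08  0.36 -0.24  0.   -0.96 -0.38] w 0.470
 shift now-frame [ 0.14 -8.13  1.5 ]  shift end-frame [ 0.12 -8.13  1.49]  rot(6deg) [-0.02 -0.1   0.04]
```

View pics/w8.png

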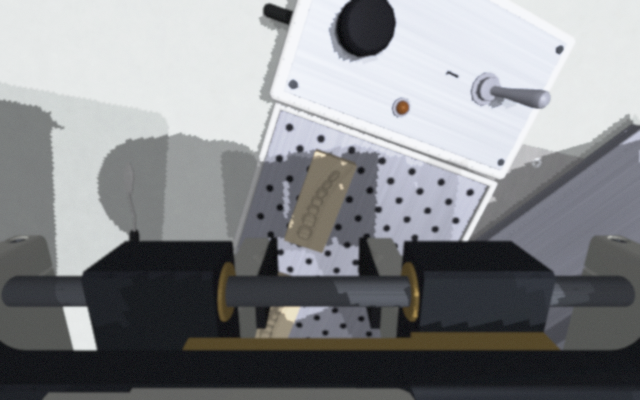

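```bash
python3 -m jog '[[[-0.4,-0.9,0.17,0,0,0],[-0.4,-0.9,0.17,0,0,0],[-0.4,-0.9,0.17,0,0,0],[-0.4,-0.9,0.17,0,0,0],[0,-0.9,0.17,0,0,0],[0,-0.9,0.17,0,0,0],[0,-0.9,0.17,0,0,0],[0,-0.9,0.17,0,0,0],[0,-0.8,0.14,0,0,0],[0,0,0,0,0,0]]]' 0.56
python3 models.py w9
python3 - <<'E'
from h import *
plan([.661,.270,.13],163)
E
```

```text
t: 32.28
eef_pos: [0.6619, 0.2757, 0.2194]
ee_rot: [0.702, -0.11, -0.695, -0.112]
force: [-0.5, -0.9, 0.0]
width: 0.565
px [155   0  80  57] ctr 729.5 107.1  LxW 71.8 x 47.7 long 163.3  jaw psi 73.3  zmax 0.029 n 3176
px [468   0  67  87] ctr 460.3 207.6  LxW 74.9 x 33.5 long 57.3  jaw psi 147.3  zmax 0.027 n 3273
px [408  70  38  59] ctr 539.3 236.9  LxW 55.0 x 32.7 long 73.3  jaw psi 163.3  zmax 0.027 n 1918
px [308 153  35  70] ctr 662.9 292.6  LxW 74.3 x 32.0 long 67.0  jaw psi 157.0  zmax 0.027 n 2018
32.325
t 32.33 tcp [0.6617 0.2744 0.2196] psi 161.8 q [ 0.67  0.43  0.07  0.01 -1.2  -0.99] w 0.556
 shift now-frame [1.79 0.1  0.  ]  shift end-frame [ 1.79  0.09 -0.01]  rot(6deg) [-0.19 -0.09  0.04]
```

View pics/w9.png

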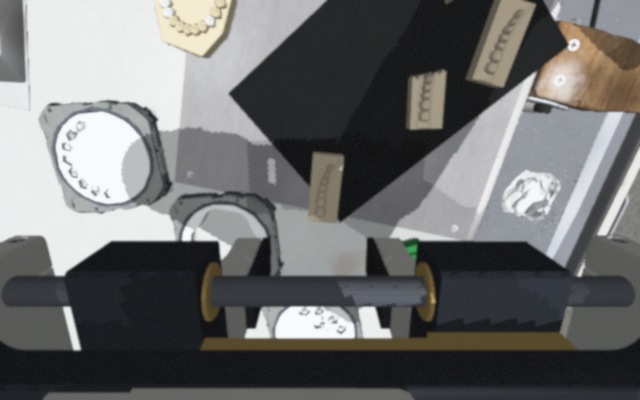

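Run:
```python
from h import *
plan([.6574,.2797,.06],157)
```

```text
t 32.33 tcp [0.6617 0.2744 0.2196] psi 161.8 q [ 0.67  0.43  0.07  0.01 -1.2  -0.99] w 0.556
 shift now-frame [ 3.19 -0.06  0.14]  shift end-frame [ 3.19 -0.06  0.12]  rot(6deg) [ 0.81 -0.09  0.05]
```

```bash
python3 -m jog '[[[0.4,-0.06,0.12,0.8,-0.09,0.05],[0.7,0,0,0,0,0],[0.8,0,0,0,0,0],[0.6,0,0,0,0,0],[0.4,0,0,0,0,0],[0.1,0,0,0,0,0],[0,0,0,0,0,0]]]' 0.47
python3 models.py w10
python3 - <<'E'
from h import *
plan([.6574,.2797,.020],157)
E
```

```text
t: 33.2
eef_pos: [0.6579, 0.2719, 0.0684]
ee_rot: [0.692, -0.145, -0.691, -0.146]
force: [-0.3, -0.3, -0.5]
width: 0.471
px [  0   0 126  58] ctr 736.6 115.2  LxW 61.4 x 27.6 long 157.8  jaw psi 67.8  zmax 0.029 n 5545
px [559   0  81  57] ctr 473.6 229.1  LxW 34.6 x 26.2 long 150.4  jaw psi 60.4  zmax 0.026 n 3805
px [455  34  68 112] ctr 538.6 237.0  LxW 55.8 x 33.8 long 73.4  jaw psi 163.4  zmax 0.027 n 6407
px [299 198  53  78] ctr 658.0 281.5  LxW 50.1 x 32.1 long 66.6  jaw psi 156.6  zmax 0.027 n 3902
33.25
t 33.25 tcp [0.658  0.2721 0.0687] psi 156.2 q [ 0.67  0.55 -0.1   0.   -0.92 -1.08] w 0.471
 shift now-frame [ 0.97 -0.13  0.07]  shift end-frame [ 0.97 -0.14  0.07]  rot(6deg) [-0.13 -0.01  0.01]
```

View pics/w10.png

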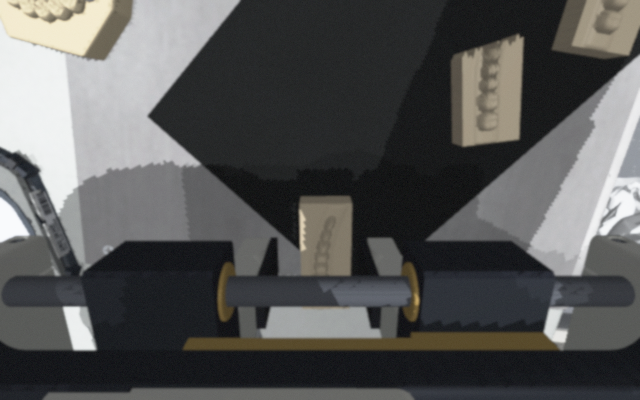

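```bash
python3 -m jog '[[[0.1,-0.13,0.07,-0.13,0,0],[0.3,0,0,0,0,0],[0.3,0,0,0,0,0],[0.18,0,0,0,0,0],[0.05,0,0,0,0,0],[0,0,0,0,0,0]]]'
python3 - <<'E'
from h import *
plan([.6574,.2797,.019],157)
E
```

```text
t: 34.0
eef_pos: [0.658, 0.2805, 0.0204]
ee_rot: [0.694, -0.139, -0.692, -0.141]
force: [0.1, 0.6, -0.9]
width: 0.469
t 34.00 tcp [0.658  0.2805 0.0204] psi 157.1 q [ 0.67  0.6  -0.13  0.   -0.84 -1.08] w 0.469
 shift now-frame [0.03 0.02 0.01]  shift end-frame [0.03 0.02 0.01]  rot(6deg) [ 0.02 -0.02  0.03]
```

```bash
python3 -m jog '[[[0.02,0,0,0,0,0],[0,0,0,0,0,0],[0,0,0,0,0,0],[0,0,0,0,0,0]]]' 0 30
python3 -m jog '[[[-0.4,0,0,0,0,0],[-0.8,0,0,0.8,0,0],[-0.7,0,0,0.8,0,0],[-0.3,0,0,0.8,0,0],[0,0,0,0,0,0]]]'
python3 - <<'E'
from h import *
plan(d2w(-.036,.041,.12),142.8)
E
```

```text
t: 34.5
eef_pos: [0.6584, 0.2807, 0.0203]
ee_rot: [0.694, -0.139, -0.692, -0.142]
force: [-0.4, -0.1, -1.0]
width: 0.364
t: 35.12
eef_pos: [0.6588, 0.2806, 0.14]
ee_rot: [0.672, -0.226, -0.667, -0.231]
force: [0.6, 0.0, -1.3]
width: 0.361
t 35.12 tcp [0.6588 0.2806 0.14  ] psi 142.3 q [ 0.67  0.49 -0.02  0.   -1.05 -1.33] w 0.361
 shift now-frame [ 0.37  5.34 -2.98]  shift end-frame [ 0.4   5.36 -2.94]  rot(6deg) [-0.08 -0.04  0.08]
```

```bash
python3 -m jog '[[[0,0.8,-0.45,0,0,0],[0,0.8,-0.45,0,0,0],[0,0.8,-0.45,0,0,0],[0,0.8,-0.45,0,0,0],[0.1,0.8,-0.45,0,0,0],[0.1,0.8,-0.45,0,0,0],[0.1,0.5,-0.24,0,0,0],[0.1,0,0,0,0,0],[0,0,0,0,0,0]]]'
python3 - <<'E'
from h import *
plan(d2w(-.036,.041,.0425),142.8)
s=arm.read_state(); c=arm.capture("wrist"); cv2.imwrite("pics/w11.png",c["frame"])
E
```

```text
t: 36.25
eef_pos: [0.6116, -0.0279, 0.1162]
ee_rot: [0.673, -0.219, -0.67, -0.224]
force: [-0.3, 0.4, -1.0]
width: 0.364
t 36.25 tcp [ 0.6116 -0.0279  0.1162] psi 143.5 q [ 0.27  0.36 -0.29 -0.   -0.91 -0.91] w 0.364
 shift now-frame [ 1.48 -0.12  0.04]  shift end-frame [ 1.47 -0.13  0.04]  rot(6deg) [ 0.12 -0.02  0.07]
```

View pics/w11.png

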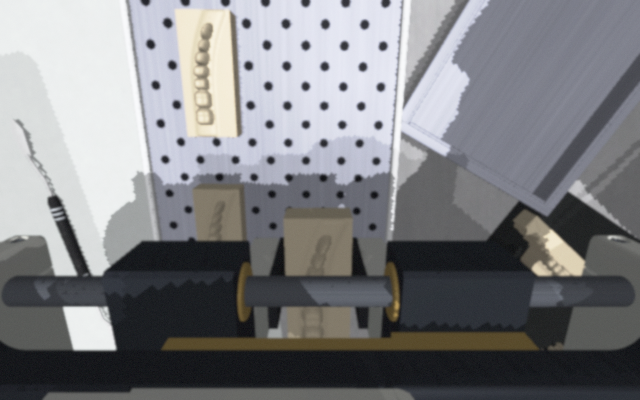

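```bash
python3 -m jog '[[[0.3,-0.12,0.04,0.12,0,0.06],[0.5,0,0,0,0,0],[0.35,0,0,0,0,0],[0.15,0,0,0,0,0],[0.03,0,0,0,0,0],[0,0,0,0,0,0]]]'
python3 - <<'E'
from h import *
plan(d2w(-.036,.041,.0425),142.8)
E
```

```text
t: 37.05
eef_pos: [0.6156, -0.0157, 0.0459]
ee_rot: [0.672, -0.224, -0.67, -0.224]
force: [0.7, -0.0, -0.7]
width: 0.36
t 37.05 tcp [ 0.6156 -0.0157  0.0459] psi 143.1 q [ 0.29  0.45 -0.35  0.   -0.77 -0.94] w 0.360
 shift now-frame [ 0.07  0.12 -0.04]  shift end-frame [ 0.07  0.11 -0.04]  rot(6deg) [ 0.05 -0.03  0.  ]
```

```bash
python3 -m jog '[[[0.02,0.12,-0.04,0,0,0],[0.04,0,0,0,0,0],[0.02,0,0,0,0,0],[0,0,0,0,0,0]]]'
python3 - <<'E'
from h import *
plan(d2w(-.036,.041,.0425),142.8); print(arm.read_state()["force"])
E
```

```text
t: 37.55
eef_pos: [0.6143, -0.0222, 0.0433]
ee_rot: [0.672, -0.224, -0.669, -0.224]
force: [-1.1, -0.1, -1.0]
width: 0.356
t 37.55 tcp [ 0.6143 -0.0222  0.0433] psi 143.0 q [ 0.28  0.45 -0.36  0.   -0.76 -0.93] w 0.356
 shift now-frame [ 0.02 -0.    0.02]  shift end-frame [ 0.02 -0.    0.02]  rot(6deg) [ 0.04 -0.04  0.02]
[-1.10599403 -0.09812784 -1.01762486]
```

```bash
python3 -m jog '[[[0.04,0,0.02,0,0,0],[0.02,0,0,0,0,0]]]'; python3 -m jog '[[[0,0,0,0,0,0],[0,0,0,0,0,0]]]' 0.47
python3 -m jog '[[[-0.4,0,0,0,0,0],[-0.8,0,0,0,0,0],[-0.8,0,0,0,0,0],[-0.2,0,0,0,0,0]]]'
python3 - <<'E'
from h import *
plan([.4603,.2077,.13],147.4)
E
```

```text
t: 37.8
eef_pos: [0.6136, -0.0215, 0.0411]
ee_rot: [0.673, -0.224, -0.669, -0.224]
force: [-4.6, 1.4, 13.1]
width: 0.365
t: 38.05
eef_pos: [0.6139, -0.0213, 0.0413]
ee_rot: [0.673, -0.223, -0.669, -0.224]
force: [0.5, -0.4, 0.1]
width: 0.46
t: 38.55
eef_pos: [0.6125, -0.0214, 0.1525]
ee_rot: [0.672, -0.224, -0.67, -0.224]
force: [0.2, 0.1, -0.4]
width: 0.47
t 38.55 tcp [ 0.6125 -0.0214  0.1525] psi 143.1 q [ 0.28  0.32 -0.25  0.   -0.99 -0.93] w 0.470
 shift now-frame [ 0.43 -1.84  5.19]  shift end-frame [ 0.45 -2.22  5.03]  rot(6deg) [-0.72 -0.03  0.  ]
```

```bash
python3 -m jog '[[[0,-0.35,0.85,-0.7,0,0],[0,-0.37,0.84,0,0,0],[0,-0.37,0.84,0,0,0],[0.1,-0.37,0.84,0,0,0],[0.1,-0.37,0.84,0,0,0],[0.1,-0.37,0.8,0,0,0],[0,0,0,0,0,0]]]' 0.56
python3 models.py w12
python3 - <<'E'
from h import *
plan([.4603,.2077,.019],147.4)
E
```

```text
t: 39.42
eef_pos: [0.4591, 0.2139, 0.1337]
ee_rot: [0.679, -0.2, -0.678, -0.199]
force: [-0.1, -0.8, -0.3]
width: 0.557
px [181  65  86 101] ctr 490.7 118.2  LxW 74.4 x 32.6 long 102.8  jaw psi 12.8  zmax 0.027 n 3212
px [293 145  42  91] ctr 460.1 207.8  LxW 74.4 x 32.1 long 57.5  jaw psi 147.5  zmax 0.027 n 3548
px [  0 214  21  27] ctr 693.5 93.7  LxW 20.9 x 13.4 long 72.8  jaw psi 162.8  zmax 0.025 n 450
39.475
t 39.48 tcp [0.4596 0.2131 0.1338] psi 147.2 q [ 0.82  0.18 -0.5   0.   -0.89 -1.4 ] w 0.560
 shift now-frame [ 2.3   0.08 -0.06]  shift end-frame [ 2.3   0.08 -0.07]  rot(6deg) [-0.03 -0.03 -0.01]
```

View pics/w12.png

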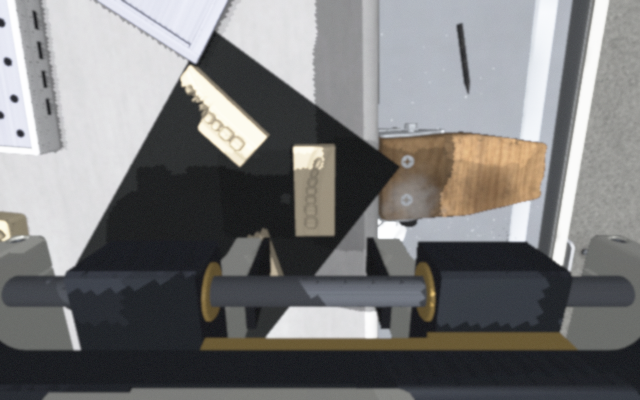

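```bash
python3 -m jog '[[[0.3,0.08,-0.06,0,0,0],[0.6,0,0,0,0,0],[0.6,0,0,0,0,0],[0.45,0,0,0,0,0],[0.2,0,0,0,0,0],[0.05,0,0,0,0,0],[0,0,0,0,0,0]]]'
python3 - <<'E'
from h import *
plan([.4603,.2077,.019],147.4)
E
```

```text
t: 40.35
eef_pos: [0.4633, 0.2043, 0.0209]
ee_rot: [0.679, -0.201, -0.677, -0.201]
force: [-0.1, 0.1, 0.9]
width: 0.557
t 40.35 tcp [0.4633 0.2043 0.0209] psi 147.0 q [ 0.81  0.34 -0.62  0.01 -0.61 -1.39] w 0.557
 shift now-frame [ 0.04 -0.03  0.09]  shift end-frame [ 0.04 -0.03  0.09]  rot(6deg) [-0.07 -0.04  0.  ]
```

```bash
python3 -m jog '[[[0.04,-0.03,0.09,0,0,0],[0,0,0,0,0,0]]]'; python3 -m jog '[[[0,0,0,0,0,0],[0,0,0,0,0,0],[0,0,0,0,0,0],[0,0,0,0,0,0]]]' 0 30
python3 -m jog '[[[-0.4,0,0,0,0,0],[-0.8,0,0,0.7,0,0],[-0.8,0,0,0,0,0],[-0.3,0,0,0,0,0],[0,0,0,0,0,0]]]'
python3 - <<'E'
from h import *
plan(d2w(-.036,-.055,.13),142.8)
E
```

```text
t: 40.6
eef_pos: [0.4609, 0.2088, 0.02]
ee_rot: [0.68, -0.201, -0.676, -0.202]
force: [0.3, -0.4, 0.4]
width: 0.562
t: 41.1
eef_pos: [0.461, 0.2093, 0.0208]
ee_rot: [0.68, -0.2, -0.676, -0.202]
force: [0.3, 0.5, -1.0]
width: 0.357
t: 41.72
eef_pos: [0.4596, 0.2084, 0.1381]
ee_rot: [0.671, -0.227, -0.668, -0.227]
force: [-0.1, -0.4, -1.4]
width: 0.364
t 41.73 tcp [0.4596 0.2084 0.1381] psi 142.6 q [ 0.82  0.17 -0.5   0.   -0.89 -1.47] w 0.364
 shift now-frame [ 0.18  3.7  -5.25]  shift end-frame [ 0.16  3.72 -5.24]  rot(6deg) [-0.03 -0.03  0.01]
```

```bash
python3 -m jog '[[[0,0.6,-0.85,0,0,0],[0,0.6,-0.85,0,0,0],[0,0.6,-0.85,0,0,0],[0,0.6,-0.85,0,0,0],[0.1,0.6,-0.85,0,0,0],[0.1,0.6,-0.85,0,0,0],[0,0.1,-0.1,0,0,0],[0,0,0,0,0,0]]]'
python3 - <<'E'
from h import *
plan(d2w(-.036,-.055,.043),142.8)
E
```

```text
t: 42.72
eef_pos: [0.5532, -0.1054, 0.1189]
ee_rot: [-0.668, 0.228, 0.672, 0.224]
force: [-0.5, 1.0, -0.1]
width: 0.363
t 42.73 tcp [ 0.5532 -0.1054  0.1189] psi 142.7 q [ 0.16  0.29 -0.39  0.   -0.9  -0.81] w 0.363
 shift now-frame [ 1.52 -0.16  0.04]  shift end-frame [ 1.52 -0.15  0.05]  rot(6deg) [-0.01  0.04 -0.06]
```

```bash
python3 -m jog '[[[0.3,-0.14,0.04,0,0,0],[0.5,0,0,0,0,0],[0.35,0,0,0,0,0],[0.2,0,0,0,0,0],[0.03,0,0,0,0,0],[0,0,0,0,0,0]]]'
python3 - <<'E'
from h import *
plan(d2w(-.036,-.055,.043),142.8)
E
```

```text
t: 43.48
eef_pos: [0.5545, -0.0915, 0.045]
ee_rot: [-0.668, 0.225, 0.673, 0.222]
force: [-0.5, 0.0, 0.3]
width: 0.358
t 43.48 tcp [ 0.5545 -0.0915  0.045 ] psi 143.2 q [ 0.19  0.38 -0.47  0.   -0.73 -0.83] w 0.358
 shift now-frame [ 0.04  0.09 -0.1 ]  shift end-frame [ 0.04  0.09 -0.1 ]  rot(6deg) [ 0.06  0.05 -0.06]
```

```bash
python3 -m jog '[[[0.02,0.09,-0.1,0.06,0.05,-0.06],[0.03,0,0,0,0,0],[0.01,0,0,0,0,0],[0,0,0,0,0,0]]]'
python3 - <<'E'
from h import *
plan(d2w(-.036,-.055,.043),142.8); print(arm.read_state()["force"])
E
```

```text
t: 43.98
eef_pos: [0.5569, -0.0987, 0.0435]
ee_rot: [0.671, -0.225, -0.669, -0.226]
force: [0.2, -0.1, 0.2]
width: 0.365
t 43.98 tcp [ 0.5569 -0.0987  0.0435] psi 142.7 q [ 0.17  0.38 -0.47  0.   -0.71 -0.82] w 0.365
 shift now-frame [0.01 0.   0.03]  shift end-frame [0.01 0.   0.03]  rot(6deg) [-0.01 -0.02  0.02]
[ 0.19366296 -0.0617898   0.24195727]
```

```bash
python3 -m jog '[[[0.03,0,0.02,0,0,0],[0.0,0,0,0,0,0]]]'; python3 -m jog '[[[0,0,0,0,0,0],[0,0,0,0,0,0]]]' 0.47
python3 -m jog '[[[-0.4,0,0,0,0,0],[-0.8,0,0,0,0,0],[-0.8,0,0,0,0,0],[-0.7,0,0,0,0,0],[-0.3,0,0,0,0,0],[0,0,0,0,0,0]]]' 
python3 models.py w13
python3 - <<'E'
from h import *
plan([.539,.237,.13],163.3)
E
```

```text
t: 44.22
eef_pos: [0.5564, -0.0981, 0.0423]
ee_rot: [0.671, -0.225, -0.669, -0.226]
force: [0.1, -0.6, -0.7]
width: 0.361
t: 44.48
eef_pos: [0.5565, -0.098, 0.0423]
ee_rot: [0.672, -0.225, -0.669, -0.226]
force: [0.2, -0.3, -0.3]
width: 0.463
t: 45.22
eef_pos: [0.555, -0.0978, 0.1951]
ee_rot: [0.67, -0.226, -0.67, -0.226]
force: [0.1, -0.3, -0.7]
width: 0.472
px [299 143  36  80] ctr 555.6 -100.2  LxW 73.7 x 31.6 long 52.6  jaw psi 142.6  zmax 0.048 n 2697
px [219 146  41  79] ctr 614.0 -141.3  LxW 74.1 x 32.3 long 52.9  jaw psi 142.9  zmax 0.048 n 2818
px [301 252  33  24] ctr 606.0 -33.0  LxW 32.0 x 21.4 long 142.7  jaw psi 52.7  zmax 0.048 n 770
px [303 307  31  15] ctr 637.4 9.9  LxW 31.4 x 22.5 long 142.9  jaw psi 52.9  zmax 0.047 n 444
45.275
t 45.27 tcp [ 0.5545 -0.0978  0.1943] psi 142.8 q [ 0.17  0.21 -0.3  -0.   -1.06 -0.82] w 0.470
 shift now-frame [ 1.29 -5.14  4.3 ]  shift end-frame [ 1.29 -6.32  2.22]  rot(6deg) [-3.42  0.    0.  ]
```

View pics/w13.png

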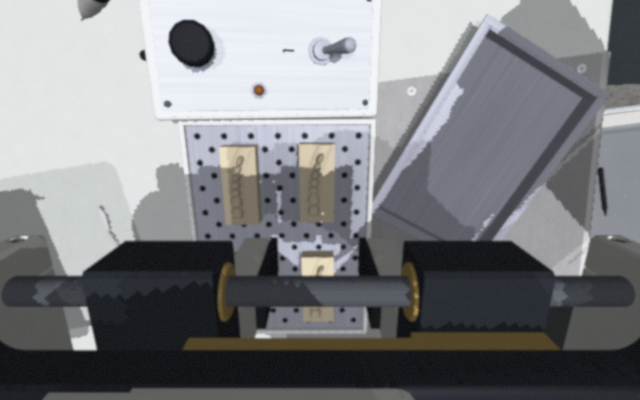

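```bash
python3 -m jog '[[[0,-0.2,0.2,-0.9,0,0],[0,-0.2,0.2,-0.9,0,0],[0,-0.2,0.2,-0.9,0,0],[0,-0.2,0.2,-0.7,0,0]]]' 0.56
python3 - <<'E'
from h import *
plan([.539,.237,.13],163.3)
c=arm.capture("top"); print(at_z(c,349.1,267,.003),at_z(c,345.2,266.4,0))
E
```

```text
t: 45.78
eef_pos: [0.5352, -0.0433, 0.1863]
ee_rot: [-0.696, 0.102, 0.704, 0.1]
force: [0.4, -0.6, 0.5]
width: 0.565
t 45.77 tcp [ 0.5352 -0.0433  0.1863] psi 163.6 q [ 0.28  0.18 -0.36 -0.   -1.04 -0.57] w 0.565
 shift now-frame [ 1.12 -5.4   1.5 ]  shift end-frame [ 1.13 -5.39  1.54]  rot(6deg) [ 0.05  0.11 -0.04]
[ 0.41108382 -0.02242027  0.003     ] [ 0.41275164 -0.01170588  0.        ]
```

```bash
python3 -m jog '[[[0.1,-0.9,0.25,0,0,0],[0.1,-0.9,0.25,0,0,0],[0.2,-0.9,0.25,0,0,0],[0.2,-0.9,0.25,0,0,0],[0.2,-0.9,0.25,0,0,0],[0.2,-0.9,0.25,0,0,0],[0.1,0,0,0,0,0],[0,0,0,0,0,0]]]'
python3 models.py w14
python3 - <<'E'
from h import *
plan([.539,.237,.019],163.3)
E
```

```text
t: 46.82
eef_pos: [0.5322, 0.2426, 0.1152]
ee_rot: [-0.69, 0.108, 0.709, 0.097]
force: [0.2, -0.7, 0.0]
width: 0.558
px [304   0  45  76] ctr 490.8 132.1  LxW 47.5 x 15.0 long 102.1  jaw psi 12.1  zmax 0.027 n 1419
px [ 0 50 40 92] ctr 708.4 109.7  LxW 61.5 x 22.1 long 59.9  jaw psi 149.9  zmax 0.028 n 2101
px [283 166  44  72] ctr 538.9 237.0  LxW 55.7 x 31.9 long 73.6  jaw psi 163.6  zmax 0.027 n 2858
46.875
t 46.88 tcp [0.5325 0.2425 0.1156] psi 163.3 q [ 0.75  0.34 -0.32 -0.01 -0.94 -1.04] w 0.561
 shift now-frame [ 1.93  0.03 -0.2 ]  shift end-frame [ 1.93  0.07 -0.16]  rot(6deg) [ 0.01  0.23 -0.18]
```

View pics/w14.png

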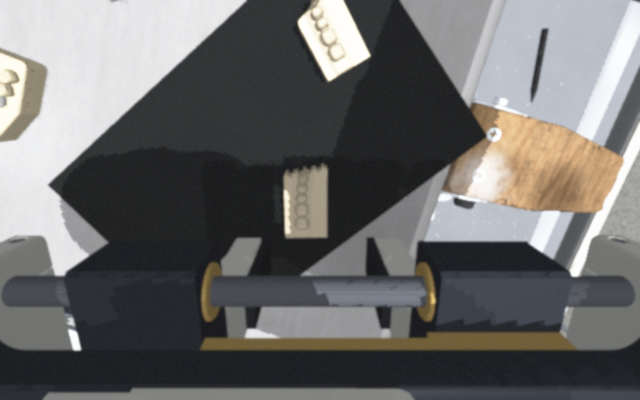

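```bash
python3 -m jog '[[[0.3,0.06,-0.18,0,0.23,-0.18],[0.5,0,0,0,0,0],[0.5,0,0,0,0,0],[0.4,0,0,0,0,0],[0.15,0,0,0,0,0],[0.03,0,0,0,0,0],[0,0,0,0,0,0]]]'
python3 - <<'E'
from h import *
plan([.5385,.2385,.019],163.5)
E
```

```text
t: 47.75
eef_pos: [0.5423, 0.231, 0.0215]
ee_rot: [0.7, -0.104, -0.698, -0.106]
force: [-0.9, 0.1, 0.9]
width: 0.559
t 47.75 tcp [0.5423 0.231  0.0215] psi 162.9 q [ 0.73  0.45 -0.43  0.   -0.69 -1.03] w 0.559
 shift now-frame [ 0.05 -0.12  0.12]  shift end-frame [ 0.05 -0.12  0.11]  rot(6deg) [-0.11 -0.03  0.04]
```

```bash
python3 -m jog '[[[0.04,-0.12,0.11,-0.1,0,0],[0,0,0,0,0,0]]]'; python3 -m jog '[[[0,0,0,0,0,0],[0,0,0,0,0,0],[0,0,0,0,0,0],[0,0,0,0,0,0]]]' 0 30
python3 -m jog '[[[-0.4,0,0,0,0,0],[-0.8,0,0,0,0,0],[-0.8,0,0,-1,0,0],[-0.3,0,0,-1,0,0],[0,0,0,-1,0,0],[0,0,0,-1,0,0],[0,0,0,-1,0,0],[0,0,0,-1,0,0],[0,0,0,-1,0,0],[0,0,0,-1,0,0],[0,0,0,0,0,0]]]'
python3 - <<'E'
from h import *
plan([.463,.03,.16],115.5)
s=arm.read_state(); c=arm.capture("wrist"); cv2.imwrite("pics/w15.png",c["frame"])
E
```

```text
t: 48.0
eef_pos: [0.5392, 0.2394, 0.0207]
ee_rot: [0.702, -0.1, -0.698, -0.103]
force: [-0.4, -0.6, -0.1]
width: 0.562
t: 48.5
eef_pos: [0.5393, 0.24, 0.0213]
ee_rot: [0.702, -0.099, -0.698, -0.103]
force: [-0.6, 0.7, -0.7]
width: 0.362
t: 49.88
eef_pos: [0.5375, 0.2376, 0.139]
ee_rot: [0.68, 0.201, -0.677, 0.2]
force: [-0.2, 0.0, -0.1]
width: 0.358
t 49.88 tcp [0.5375 0.2376 0.139 ] psi -147.1 q [ 0.75  0.3  -0.32  0.   -0.94 -0.17] w 0.358
 shift now-frame [-0.44  2.67  3.51]  shift end-frame [-0.42 -3.13  3.11]  rot(6deg) [-13.76  -0.04  -0.03]
```

View pics/w15.png

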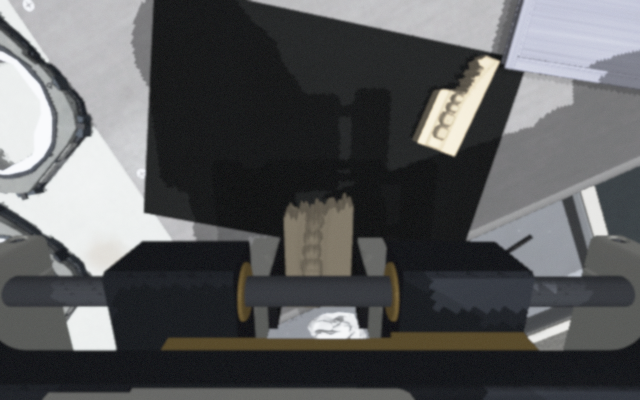

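```bash
python3 -m jog '[[[-0.4,0,0,-1,0,0],[0,0,0,-1,0,0],[0,0,0,-1,0,0],[0,0,0,-1,0,0],[0,0,0,-1,0,0],[0,0,0,-1,0,0],[0,0,0,-1,0,0],[0,0,0,-1,0,0],[0,0,0,-1,0,0],[0,0,0,-1,0,0],[0,0,0,-1,0,0],[0,0,0,-1,0,0]]]'
python3 - <<'E'
from h import *
plan([.463,.02,.16],115.5)
E
```

```text
t: 51.42
eef_pos: [0.5365, 0.2365, 0.1586]
ee_rot: [0.43, 0.562, -0.428, 0.562]
force: [-0.2, -0.4, 0.0]
width: 0.359
t 51.42 tcp [0.5365 0.2365 0.1586] psi -74.7 q [ 0.75  0.28 -0.3  -0.   -0.99  1.09] w 0.359
 shift now-frame [-0.04 -2.56  3.79]  shift end-frame [-0.03 -3.19  3.28]  rot(6deg) [-1.7  -0.01 -0.02]
```

```bash
python3 -m jog '[[[0,0,0,-0.9,0,0],[0,0,0,-0.8,0,0],[0,-0.64,0.66,0,0,0],[0,-0.64,0.66,0,0,0],[0,-0.64,0.66,0,0,0],[0,-0.64,0.66,0,0,0],[0,-0.64,0.66,0,0,0],[0,0,0,0,0,0]]]'
python3 - <<'E'
from h import *
plan([.463,.003,.16],115.5)
s=arm.read_state(); c=arm.capture("wrist"); cv2.imwrite("pics/w16.png",c["frame"]); W=cloud(c,s)
f=c["frame"].astype(int)
m=(W[...,2]>.016)&(W[...,2]<.026)&(W[...,0]<.55)&(W[...,1]<.1)
print(m.sum())
for r in arm.trace("discard_tray","wrist")[:1]: print(r["confidence"],r["pixels"].sum())
c=arm.capture("top"); W=cloud(c); cv2.imwrite("pics/top1.png",cv2.resize(c["frame"][120:320,170:490],None,fx=2.5,fy=2.5,interpolation=cv2.INTER_CUBIC))
E
```

```text
t: 52.42
eef_pos: [0.4596, 0.013, 0.1575]
ee_rot: [0.381, 0.596, -0.38, 0.596]
force: [-0.2, 0.3, -0.6]
width: 0.362
t 52.42 tcp [0.4596 0.013  0.1575] psi -65.2 q [ 0.46  0.08 -0.56 -0.   -0.93  1.55] w 0.362
 shift now-frame [-0.05 -0.02  0.21]  shift end-frame [-0.05 -0.02  0.21]  rot(6deg) [-0.11 -0.01 -0.02]
9768
0.77 15678
```

View pics/w16.png

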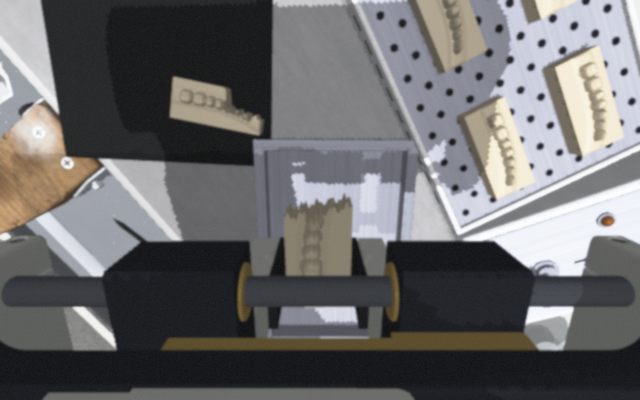

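View pics/top1.png

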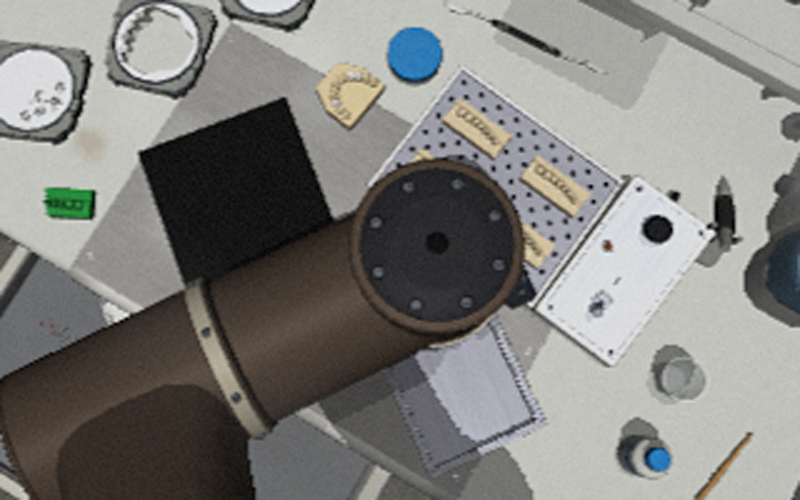

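Run:
```python
from h import *
s=arm.read_state(); c=arm.capture("wrist"); W=cloud(c,s)
# coords in tool-aligned frame at psi=-65: a along tool z dir, b along tool y dir
Rt=R.from_quat(s["ee_rot"]).as_matrix(); Q=(W-s["eef_pos"])@Rt
for row in (165,185,205,225):
    z=W[row,235:440,2]; q=Q[row,235:440]; m=(z>.0195)&(z<.0265); fl=(z<.006)&(z>.0)
    print(row,"rim z-range",np.nanmin(q[m,2]).round(4),np.nanmax(q[m,2]).round(4),"mid",((np.nanmin(q[m,2])+np.nanmax(q[m,2]))/2).round(4))
for col in (300,330,360):
    z=W[120:200,col,2]; q=Q[120:200,col]; m=(z>.0195)&(z<.0265); print(col,"far rim y",np.nanmin(q[m,1]).round(4),np.nanmax(q[m,1]).round(4))
```

```text
165 rim z-range -0.0521 0.102 mid 0.025
185 rim z-range -0.0524 0.0988 mid 0.0232
205 rim z-range -0.052 0.0845 mid 0.0163
225 rim z-range -0.0524 0.084 mid 0.0158
300 far rim y 0.0348 0.0429
330 far rim y 0.0345 0.043
360 far rim y 0.0348 0.0421
```

```bash
python3 -m jog '[[[0.4,0,0.32,0,0,0],[0.7,0,0,0,0,0],[0.7,0,0,0,0,0],[0.6,0,0,0,0,0],[0.2,0,0,0,0,0],[0,0,0,0,0,0]]]'
python3 - <<'E'
from h import *
R_=toolR(np.radians(-65.2)); p=np.array([.4596,.013,.1575])+R_@[0,-.001,.016]; p[2]=.023; print(p)
plan(p,-65)
E
```

```text
t: 53.38
eef_pos: [0.4743, 0.0066, 0.0262]
ee_rot: [0.379, 0.596, -0.376, 0.599]
force: [-1.2, -4.7, 5.7]
width: 0.363
[ 0.46540346 -0.00194389  0.023     ]
t 53.38 tcp [0.4743 0.0066 0.0262] psi -64.5 q [ 0.43  0.29 -0.69  0.   -0.59  1.58] w 0.363
 shift now-frame [ 0.06 -0.23  0.08]  shift end-frame [ 0.06 -0.23  0.08]  rot(6deg) [ 0.08  0.02 -0.05]
```

```bash
python3 -m jog '[[[-0.5,0,0,0,0,0],[-0.2,-0.24,0.08,0,0,0],[0,0,0,0,0,0]]]'
python3 - <<'E'
from h import *
plan([.4649,-.0023,.023],-65); print(arm.read_state()["force"])
s=arm.read_state(); c=arm.capture("wrist"); cv2.imwrite("pics/w17.png",c["frame"])
E
```

```text
t: 53.75
eef_pos: [0.4651, -0.0009, 0.0617]
ee_rot: [0.378, 0.597, -0.376, 0.6]
force: [0.6, -0.8, -0.7]
width: 0.363
t 53.75 tcp [ 0.4651 -0.0009  0.0617] psi -64.4 q [ 0.42  0.22 -0.67  0.   -0.68  1.59] w 0.363
 shift now-frame [ 0.77 -0.02  0.02]  shift end-frame [ 0.77 -0.02  0.02]  rot(6deg) [ 0.09  0.02 -0.04]
[ 0.63909391 -0.82349247 -0.65448806]
```

View pics/w17.png

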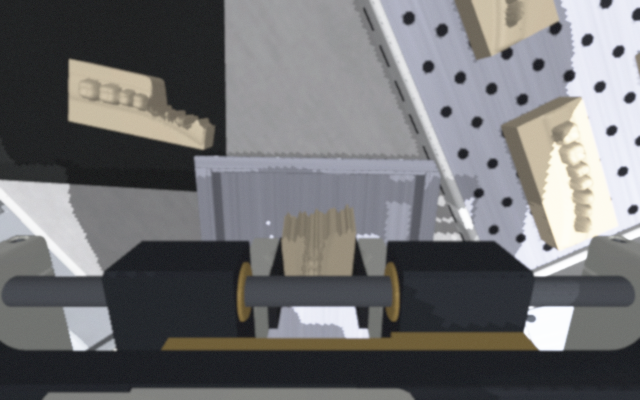

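```bash
python3 -m jog '[[[0.2,-0.12,0,0.08,0,0],[0.2,0,0,0,0,0],[0.1,0,0,0,0,0],[0,0,0,0,0,0]]]'
python3 - <<'E'
from h import *
plan([.4604,-.0044,.023],-65); print(arm.read_state()["force"])
E
```

```text
t: 54.3
eef_pos: [0.4588, -0.0038, 0.0328]
ee_rot: [0.38, 0.596, -0.38, 0.597]
force: [0.2, 0.2, -0.7]
width: 0.359
t 54.30 tcp [ 0.4588 -0.0038  0.0328] psi -65.0 q [ 0.42  0.26 -0.71  0.   -0.6   1.58] w 0.359
 shift now-frame [0.2  0.02 0.02]  shift end-frame [0.2  0.02 0.03]  rot(6deg) [ 0.01  0.02 -0.01]
[ 0.15581932  0.15766503 -0.69591508]
```

```bash
python3 -m jog '[[[0.1,0,0,0,0,0],[0.06,0,0,0,0,0],[0,0,0,0,0,0]]]'
python3 - <<'E'
from h import *
plan([.4604,-.0044,.023],-65); print(arm.read_state()["force"])
E
```

```text
t: 54.68
eef_pos: [0.4596, -0.0034, 0.025]
ee_rot: [0.38, 0.596, -0.379, 0.598]
force: [-2.7, 1.4, 4.8]
width: 0.357
t 54.67 tcp [ 0.4596 -0.0034  0.025 ] psi -64.9 q [ 0.42  0.28 -0.72  0.   -0.57  1.58] w 0.357
 shift now-frame [0.04 0.01 0.02]  shift end-frame [0.04 0.01 0.02]  rot(6deg) [ 0.01  0.02 -0.01]
[-2.7137914   1.36811882  4.83294538]
```

```bash
python3 -m jog '[[[0,0,0,0,0,0],[0,0,0,0,0,0],[0,0,0,0,0,0]]]' 0.46
python3 -m jog '[[[-0.4,0,0,0,0,0],[-0.8,0,0,0,0,0],[-0.8,0,0,0,0,0],[-0.7,0,0,0,0,0],[0,0,0,0,0,0]]]' 
python3 models.py w18
python3 - <<'E'
from h import *
plan([.491,.118,.15],12.8)
E
```

```text
t: 55.05
eef_pos: [0.4601, -0.0032, 0.0251]
ee_rot: [0.38, 0.596, -0.379, 0.598]
force: [-0.5, 0.2, -0.4]
width: 0.46
t: 55.68
eef_pos: [0.4593, -0.0034, 0.1637]
ee_rot: [0.379, 0.596, -0.38, 0.597]
force: [-0.5, 0.0, -0.1]
width: 0.462
px [393   0  70  63] ctr 614.7 -20.5  LxW 49.5 x 33.0 long 53.5  jaw psi 143.5  zmax 0.049 n 2936
px [502   0  33  14] ctr 650.3 -73.6  LxW 16.2 x 8.3 long 103.0  jaw psi 13.0  zmax 0.042 n 283
px [522  38  77 109] ctr 614.1 -140.8  LxW 74.8 x 34.5 long 53.5  jaw psi 143.5  zmax 0.048 n 5270
px [154  67  92  58] ctr 490.6 118.9  LxW 74.7 x 32.2 long 103.1  jaw psi 13.1  zmax 0.027 n 2985
px [439  88  73 101] ctr 555.8 -99.2  LxW 74.5 x 33.0 long 52.9  jaw psi 142.9  zmax 0.048 n 4259
px [300 152  36  60] ctr 466.2 -0.6  LxW 54.1 x 31.6 long 24.3  jaw psi 114.3  zmax 0.028 n 1988
55.725
t 55.73 tcp [ 0.4583 -0.0037  0.1622] psi -64.9 q [ 0.43  0.07 -0.56  0.   -0.94  1.58] w 0.463
 shift now-frame [ 0.24  1.62 -1.93]  shift end-frame [0.24 2.23 1.18]  rot(6deg) [-12.96   0.     0.02]
```

View pics/w18.png

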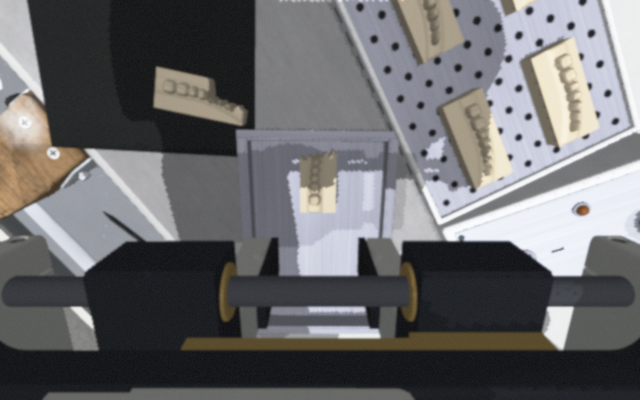

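```bash
python3 -m jog '[[[-0.5,0.4,-0.4,1,0,0],[0,0.4,-0.4,1,0,0],[0,0.4,-0.4,1,0,0],[0,0.3,-0.4,1,0,0],[0,0,0,1,0,0],[0,0,0,1,0,0],[0,0,0,1,0,0],[0,0,0,1,0,0],[0,0,0,1,0,0],[0,0,0,1,0,0],[0,0,0,1,0,0],[0,0,0,1,0,0]]]' 0.56
python3 -m jog '[[[0,0,0,1,0,0],[0,0,0,1,0,0],[0,0,0,1,0,0],[0,0,0,1,0,0],[0,0,0,1,0,0],[0,0,0,0,0,0]]]'
python3 - <<'E'
from h import *
plan([.4876,.132,.12],-167.1)
E
```

```text
t: 57.22
eef_pos: [0.5012, 0.0937, 0.169]
ee_rot: [-0.653, -0.244, 0.674, -0.246]
force: [0.1, -0.5, 0.5]
width: 0.558
t: 57.98
eef_pos: [0.4967, 0.0916, 0.1595]
ee_rot: [-0.689, -0.052, 0.72, -0.064]
force: [-0.8, -0.6, 0.4]
width: 0.559
t 57.98 tcp [0.4967 0.0916 0.1595] psi -170.6 q [ 0.57  0.18 -0.44 -0.01 -1.   -0.4 ] w 0.559
 shift now-frame [ 0.78 -0.84  0.01]  shift end-frame [ 0.79 -0.83 -0.  ]  rot(6deg) [-0.58  0.42 -0.11]
```

```bash
python3 -m jog '[[[0.1,-0.4,0,-0.58,0.42,-0.11],[0.2,-0.4,0,0,0,0],[0.4,0,0,0,0,0],[0.1,0,0,0,0,0],[0,0,0,0,0,0]]]'
python3 models.py w19
python3 - <<'E'
from h import *
plan([.4876,.132,.019],-167.1)
E
```

```text
t: 58.6
eef_pos: [0.4872, 0.1308, 0.1151]
ee_rot: [-0.701, -0.083, 0.703, -0.085]
force: [-0.6, 0.3, -0.2]
width: 0.558
px [353   0  89  60] ctr 466.0 -0.5  LxW 55.2 x 31.9 long 24.7  jaw psi 114.7  zmax 0.028 n 4069
px [  0  25  58 100] ctr 704.3 93.0  LxW 64.2 x 36.5 long 91.5  jaw psi 1.5  zmax 0.028 n 3361
px [296 138  45  98] ctr 491.0 118.6  LxW 74.3 x 32.1 long 103.2  jaw psi 13.2  zmax 0.027 n 3277
58.65
t 58.65 tcp [0.4872 0.1308 0.1153] psi -166.4 q [ 0.65  0.2  -0.52 -0.   -0.85 -0.41] w 0.557
 shift now-frame [ 1.93 -0.02 -0.02]  shift end-frame [ 1.93 -0.02 -0.01]  rot(6deg) [ 0.12  0.03 -0.01]
```

View pics/w19.png

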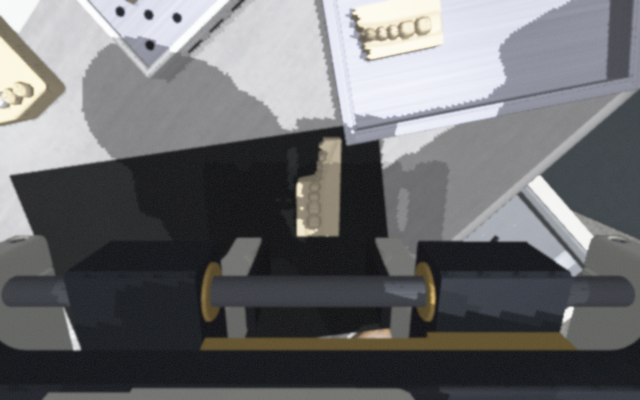

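```bash
python3 -m jog '[[[0.3,-0.02,-0.02,0.12,0,0],[0.5,0,0,0,0,0],[0.5,0,0,0,0,0],[0.35,0,0,0,0,0],[0.15,0,0,0,0,0],[0.03,0,0,0,0,0],[0,0,0,0,0,0]]]'
python3 - <<'E'
from h import *
plan([.4876,.132,.019],-167.0)
E
```

```text
t: 59.52
eef_pos: [0.4896, 0.1321, 0.0207]
ee_rot: [0.703, 0.079, -0.703, 0.078]
force: [0.5, -0.4, 0.7]
width: 0.559
t 59.52 tcp [0.4896 0.1321 0.0207] psi -167.2 q [ 0.65  0.35 -0.62  0.   -0.61 -0.43] w 0.559
 shift now-frame [ 0.03 -0.01  0.04]  shift end-frame [ 0.03 -0.01  0.04]  rot(6deg) [-0.04 -0.01  0.  ]
```

```bash
python3 -m jog '[[[0.03,0,0.03,0,0,0],[0,0,0,0,0,0],[0,0,0,0,0,0],[0,0,0,0,0,0],[0,0,0,0,0,0]]]' 0 30
python3 -m jog '[[[-0.4,0,0,0,0,0],[-0.8,0,0,0,0,0],[-0.8,0,0,1,0,0],[-0.5,0,0,1,0,0],[0,0,0,1,0,0],[0,0,0,1,0,0],[0,0,0,1,0,0],[0,0,0,1,0,0],[0,0,0,1,0,0],[0,0,0,1,0,0],[0,0,0,1,0,0],[0,0,0,1,0,0]]]'
python3 - <<'E'
from h import *
plan([.4141,-.0256,.14],115)
E
```

```text
t: 60.15
eef_pos: [0.4888, 0.1324, 0.0207]
ee_rot: [0.704, 0.079, -0.702, 0.078]
force: [0.1, 1.3, -1.1]
width: 0.36
t: 61.65
eef_pos: [0.4872, 0.1315, 0.1497]
ee_rot: [0.643, -0.294, -0.643, -0.295]
force: [0.3, 0.1, -1.0]
width: 0.363
t 61.65 tcp [0.4872 0.1315 0.1497] psi 130.8 q [ 0.65  0.16 -0.49 -0.   -0.92 -1.51] w 0.363
 shift now-frame [ 0.19  3.16 -1.42]  shift end-frame [ 0.19  2.65 -2.23]  rot(6deg) [2.63 0.01 0.02]
```

```bash
python3 -m jog '[[[0,0,0,0.9,0,0],[0,0,0,0.9,0,0],[0,0,0,0.8,0,0],[0,0.66,-0.55,0,0,0],[0,0.66,-0.55,0,0,0],[0,0.66,-0.55,0,0,0],[0,0.6,-0.55,0,0,0],[0,0,0,0,0,0],[0,0,0,0,0,0]]]'
python3 - <<'E'
from h import *
plan([.4141,-.0256,.06],115)
s=arm.read_state(); c=arm.capture("wrist"); cv2.imwrite("pics/w20.png",c["frame"]); print(s["force"])
E
```

```text
t: 62.78
eef_pos: [0.4126, -0.0263, 0.1488]
ee_rot: [0.595, -0.381, -0.595, -0.383]
force: [1.1, 0.3, -0.5]
width: 0.363
t 62.77 tcp [ 0.4126 -0.0263  0.1488] psi 114.6 q [ 0.42  0.   -0.66 -0.   -0.9  -1.56] w 0.363
 shift now-frame [ 1.78 -0.03 -0.  ]  shift end-frame [ 1.78 -0.03  0.  ]  rot(6deg) [-0.07  0.01  0.02]
[ 1.10308865  0.31559545 -0.47437584]
```

View pics/w20.png

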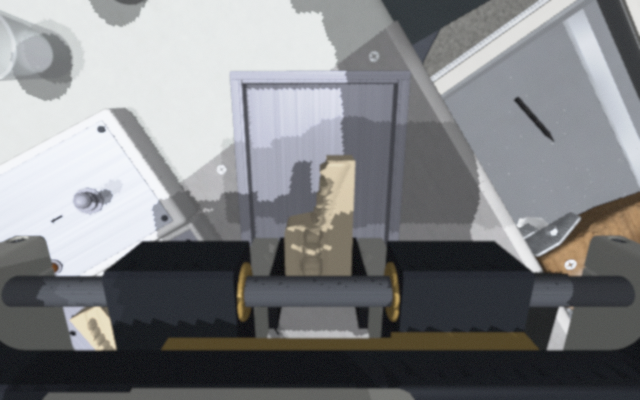

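```bash
python3 -m jog '[[[0.4,0,0,0,0,0],[0.6,0,0,0,0,0],[0.5,0,0,0,0,0],[0.2,0,0,0,0,0],[0,0,0,0,0,0]]]'
python3 - <<'E'
from h import *
plan([.4141,-.0256,.023],115); print(arm.read_state()["force"])
E
```

```text
t: 63.45
eef_pos: [0.4161, -0.0222, 0.0622]
ee_rot: [0.597, -0.379, -0.595, -0.382]
force: [-0.4, -0.1, -0.2]
width: 0.359
t 63.45 tcp [ 0.4161 -0.0222  0.0622] psi 114.9 q [ 0.42  0.14 -0.77 -0.   -0.65 -1.56] w 0.359
 shift now-frame [ 0.78  0.07 -0.04]  shift end-frame [ 0.78  0.07 -0.04]  rot(6deg) [-0.02  0.01  0.04]
[-0.40602222 -0.09662678 -0.24369879]
```

```bash
python3 -m jog '[[[0.3,0.08,-0.04,0,0,0],[0.25,0.04,0,0,0,0],[0.1,0,0,0,0,0],[0,0,0,0,0,0]]]'
python3 - <<'E'
from h import *
plan([.4141,-.0256,.023],115); print(arm.read_state()["force"])
E
```

```text
t: 63.95
eef_pos: [0.4151, -0.0247, 0.0321]
ee_rot: [0.598, -0.377, -0.594, -0.383]
force: [0.4, 0.6, -0.8]
width: 0.362
t 63.95 tcp [ 0.4151 -0.0247  0.0321] psi 115.0 q [ 0.42  0.2  -0.81 -0.   -0.55 -1.55] w 0.362
 shift now-frame [ 0.18  0.03 -0.01]  shift end-frame [ 0.18  0.03 -0.01]  rot(6deg) [ 0.  -0.   0.1]
[ 0.4095427   0.62697013 -0.81226282]
```

```bash
python3 -m jog '[[[0.12,0.03,0,0,0,0.1],[0.06,0,0,0,0,0],[0,0,0,0,0,0]]]'
python3 - <<'E'
from h import *
plan([.4141,-.0256,.022],115); print(arm.read_state()["force"])
E
```

```text
t: 64.32
eef_pos: [0.4147, -0.0248, 0.0236]
ee_rot: [0.597, -0.379, -0.596, -0.38]
force: [0.6, 0.6, -0.8]
width: 0.362
t 64.33 tcp [ 0.4147 -0.0248  0.0236] psi 115.0 q [ 0.42  0.22 -0.81  0.   -0.54 -1.55] w 0.362
 shift now-frame [ 0.03  0.02 -0.01]  shift end-frame [ 0.03  0.02 -0.01]  rot(6deg) [ 0.01 -0.    0.01]
[ 0.59439657  0.55347514 -0.81466718]
```

```bash
python3 -m jog '[[[0.04,0,0,0,0,0],[0,0,0,0,0,0]]]'; python3 -m jog '[[[0,0,0,0,0,0],[0,0,0,0,0,0],[0,0,0,0,0,0]]]' 0.46
python3 -m jog '[[[-0.4,0,0,0,0,0],[-0.8,0,0,0,0,0],[-0.8,0,0,0,0,0],[-0.8,0,0,0,0,0],[-0.4,0,0,0,0,0],[0,0,0,0,0,0]]]' 
python3 models.py w21
python3 - <<'E'
from h import *
plan(d2w(-.1,-.1695,.2),142.8);plan(d2w(-.1,-.1695,.2),52.8)
E
```

```text
t: 64.58
eef_pos: [0.4148, -0.0248, 0.0215]
ee_rot: [0.597, -0.379, -0.596, -0.38]
force: [0.4, -0.5, -0.5]
width: 0.36
t: 64.95
eef_pos: [0.415, -0.0248, 0.0217]
ee_rot: [0.597, -0.379, -0.596, -0.38]
force: [0.7, 0.1, -0.6]
width: 0.459
t: 65.7
eef_pos: [0.4141, -0.0251, 0.1869]
ee_rot: [0.597, -0.38, -0.596, -0.38]
force: [-0.9, -0.3, 0.1]
width: 0.46
px [301 129  35  78] ctr 402.9 -30.7  LxW 74.3 x 31.9 long 24.7  jaw psi 114.7  zmax 0.028 n 2013
px [303 208  32  53] ctr 464.5 -1.2  LxW 53.8 x 31.0 long 24.4  jaw psi 114.4  zmax 0.028 n 1577
65.75
t 65.75 tcp [ 0.4136 -0.0253  0.186 ] psi 115.0 q [ 0.42 -0.04 -0.61  0.   -1.   -1.55] w 0.458
 shift now-frame [-0.28  0.66 -2.46]  shift end-frame [-0.28  1.73 -1.86]  rot(6deg) [-4.63 -0.   -0.01]
t 65.75 tcp [ 0.4136 -0.0253  0.186 ] psi 115.0 q [ 0.42 -0.04 -0.61  0.   -1.   -1.55] w 0.458
 shift now-frame [-0.28  0.66 -2.46]  shift end-frame [-0.28 -1.86 -1.73]  rot(6deg) [10.37 -0.   -0.  ]
```

View pics/w21.png

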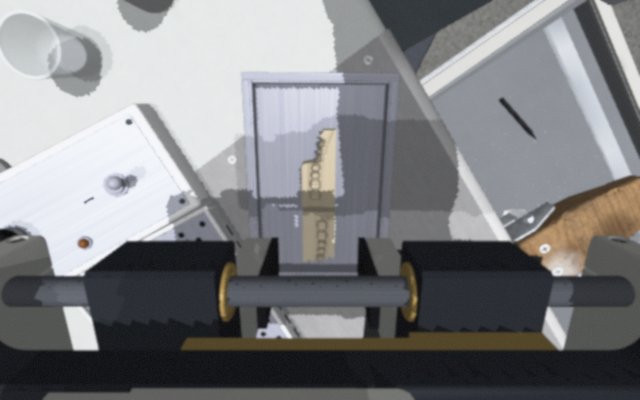

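```bash
python3 -m jog '[[[-0.3,0,0,1,0,0],[0,0,0,1,0,0],[0,0,0,1,0,0],[0,0,0,1,0,0],[0,0,0,1,0,0],[0,0,0,1,0,0],[0,0,0,1,0,0],[0,0,0,1,0,0],[0,0,0,1,0,0],[0,0,0,1,0,0],[0,0,0,0.4,0,0],[0,0,0,0,0,0]]]' 0
python3 - <<'E'
from h import *
plan(d2w(-.1,-.1695,.2),52.8)
s=arm.read_state(); c=arm.capture("wrist"); cv2.imwrite("pics/w22.png",c["frame"])
c=arm.capture("scene"); cv2.imwrite("pics/s3.png",c["frame"][110:310,220:440].repeat(3,0).repeat(3,1))
E
```

```text
t: 67.25
eef_pos: [0.4049, -0.0276, 0.1855]
ee_rot: [-0.3, 0.65, 0.303, 0.63]
force: [0.2, 0.0, -0.0]
width: 0.006
t 67.25 tcp [ 0.4049 -0.0276  0.1855] psi 50.4 q [ 0.42 -0.04 -0.6  -0.   -1.03 -2.68] w 0.006
 shift now-frame [-0.29 -2.04 -1.51]  shift end-frame [-0.29 -1.98 -1.59]  rot(6deg) [-0.4  -0.22 -0.16]
```

View pics/s3.png

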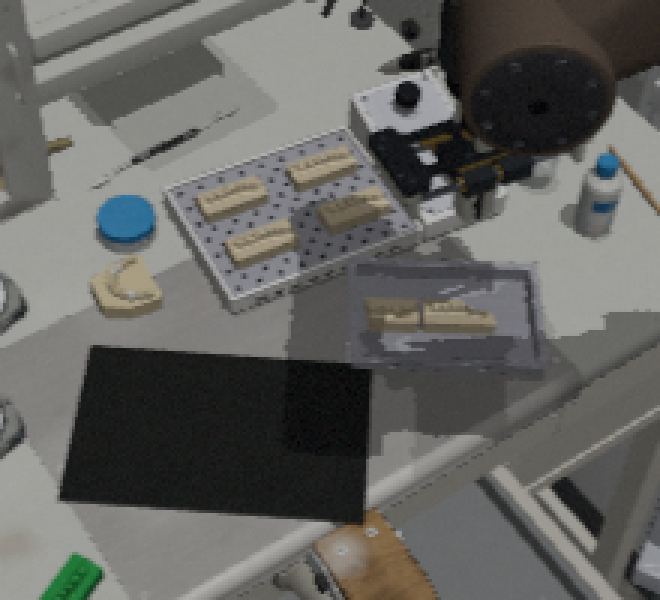

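View pics/w22.png

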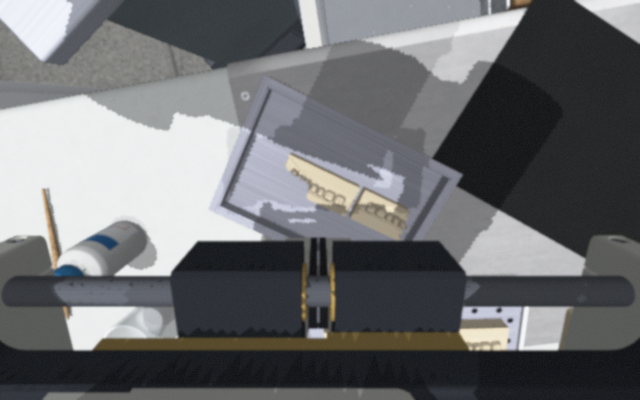

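```bash
python3 -m jog '[[[0,-0.5,-0.4,-0.4,-0.2,-0.16],[0,-0.5,-0.4,0,0,0],[0,-0.5,-0.4,0,0,0],[0,-0.48,-0.39,0,0,0],[0,0,0,0,0,0]]]'
python3 - <<'E'
from h import *
plan(d2w(-.1,-.1695,.087),52.8)
E
```

```text
t: 67.97
eef_pos: [0.4357, -0.1541, 0.1846]
ee_rot: [-0.318, 0.632, 0.317, 0.631]
force: [0.5, -0.3, -0.0]
width: 0.003
t 67.97 tcp [ 0.4357 -0.1541  0.1846] psi 53.4 q [ 0.09  0.05 -0.52  0.   -1.   -2.3 ] w 0.003
 shift now-frame [1.95 0.05 0.06]  shift end-frame [1.95 0.05 0.05]  rot(6deg) [ 0.09 -0.02  0.  ]
```

```bash
python3 -m jog '[[[0.3,0.05,0.05,0,0,0],[0.6,0,0,0,0,0],[0.5,0,0,0,0,0],[0.4,0,0,0,0,0],[0.15,0,0,0,0,0],[0,0,0,0,0,0]]]'
python3 - <<'E'
from h import *
plan(d2w(-.08,-.1695,.086),52.8); print(w2d(arm.read_state()["eef_pos"]))
E
```

```text
t: 68.72
eef_pos: [0.4345, -0.1488, 0.0843]
ee_rot: [-0.319, 0.632, 0.318, 0.631]
force: [0.1, 0.2, 0.5]
width: 0.002
t 68.72 tcp [ 0.4345 -0.1488  0.0843] psi 53.6 q [ 0.1   0.18 -0.66  0.   -0.74 -2.31] w 0.002
 shift now-frame [-0.03 -0.44 -0.02]  shift end-frame [-0.03 -0.44 -0.01]  rot(6deg) [ 0.13 -0.02  0.  ]
[-0.10195931 -0.16875194]
```

```bash
python3 -m jog '[[[0,-0.3,0,0.1,0,0],[0,-0.3,0,0,0,0],[0,-0.25,0,0,0,0],[0,-0.2,0,0,0,0],[0,0,0,0,0,0]]]'
python3 -c "
from h import *
s=arm.read_state(); print(w2d(s['eef_pos']),s['force'])"
```

```text
t: 69.35
eef_pos: [0.4768, -0.1807, 0.0859]
ee_rot: [-0.313, 0.635, 0.316, 0.632]
force: [-5.2, 9.9, 9.0]
width: 0.002
[-0.04895671 -0.16861847] [-5.2143986   9.89594467  8.95463934]
```

```bash
python3 -m jog '[[[0,0.3,0,0,0,0],[0,0.4,0,0,0,0],[0,0.2,0,0,0,0],[-0.6,0,0,0,0,0],[-0.7,0,0,0,0,0],[-0.7,0,0,0,0,0],[-0.3,0,0,0,0,0],[0,0,0,0,0,0]]]'
python3 - <<'E'
from h import *
print(arm.read_state()["force"])
plan(d2w(.0497,-.1695,.2),52.8)
s=arm.read_state(); c=arm.capture("wrist"); cv2.imwrite("pics/w23.png",c["frame"])
c=arm.capture("scene"); cv2.imwrite("pics/s4.png",c["frame"][110:230,300:460].repeat(4,0).repeat(4,1))
c=arm.capture("top"); cv2.imwrite("pics/top2.png",cv2.resize(c["frame"][170:290,340:480],None,fx=5,fy=5,interpolation=cv2.INTER_CUBIC))
E
```

```text
t: 70.35
eef_pos: [0.4417, -0.1534, 0.2055]
ee_rot: [-0.314, 0.633, 0.315, 0.633]
force: [0.0, 0.8, -0.9]
width: 0.003
[ 0.01486587  0.77995752 -0.86225187]
t 70.35 tcp [ 0.4417 -0.1534  0.2055] psi 52.9 q [ 0.09  0.04 -0.48 -0.   -1.05 -2.31] w 0.003
 shift now-frame [ 0.11 -2.86 -0.03]  shift end-frame [ 0.11 -2.86 -0.03]  rot(6deg) [ 0.01  0.   -0.01]
```

View pics/s4.png

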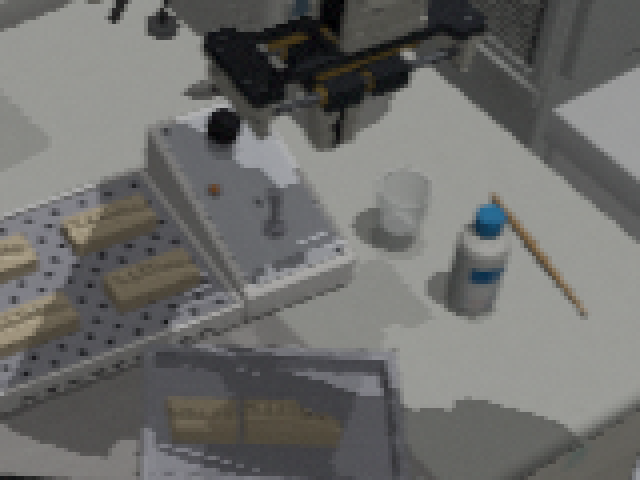

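View pics/top2.png

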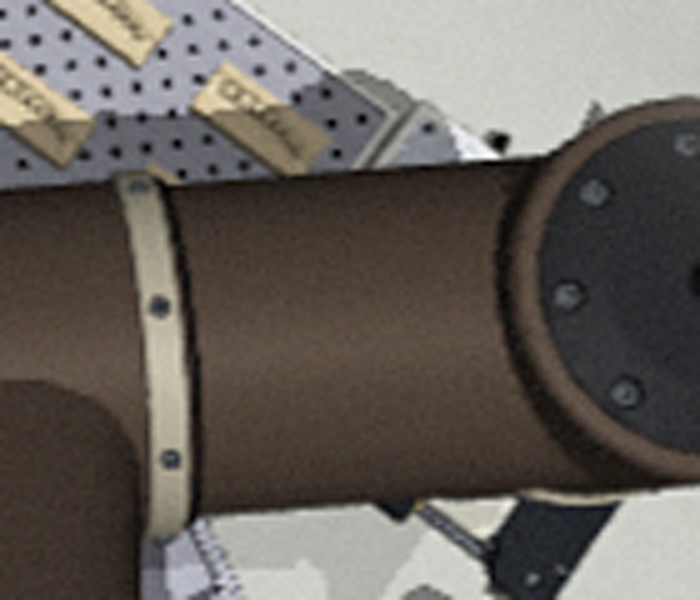

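```bash
python3 -m jog '[[[-0.2,-0.6,0,0,0,0],[0,-0.6,0,0,0,0],[0,-0.6,0,0,0,0],[0,-0.6,0,0,0,0],[0,-0.4,0,0,0,0],[0,0,0,0,0,0]]]' 0.6
python3 - <<'E'
from h import *
plan(d2w(.0497,-.1695,.2),52.8)
s=arm.read_state(); c=arm.capture("wrist"); cv2.imwrite("pics/w24.png",c["frame"]); W=cloud(c,s)
for n in ["toggle_tip","knob_grip"]:
    for r in arm.landmark_of(n,"wrist"): print(n,round(r["confidence"],2),np.round(r["xy"],1), w2d(at_z(c,*r["xy"],{"toggle_tip":.087,"knob_grip":.0855}[n],s)),W[int(r["xy"][1]),int(r["xy"][0])])
E
```

```text
t: 71.25
eef_pos: [0.5525, -0.24, 0.2042]
ee_rot: [-0.311, 0.638, 0.318, 0.628]
force: [-0.6, 0.6, -0.2]
width: 0.586
t 71.25 tcp [ 0.5525 -0.24    0.2042] psi 52.9 q [-0.09  0.28 -0.19 -0.   -1.12 -2.13] w 0.586
 shift now-frame [ 0.08 -0.05  0.01]  shift end-frame [ 0.08 -0.05  0.01]  rot(6deg) [ 0.01 -0.08 -0.14]
toggle_tip 0.57 [318.  99.] [-0.03118189 -0.17024537] [ 0.48993579 -0.19275359  0.08718285]
knob_grip 0.82 [321.4 201.6] [ 0.04950085 -0.16736155] [ 0.5535327  -0.23783604  0.09335507]
knob_grip 0.15 [441.2  96.7] [-0.03296103 -0.07759078] [ 0.55070421 -0.10743533  0.04965131]
```

View pics/w24.png

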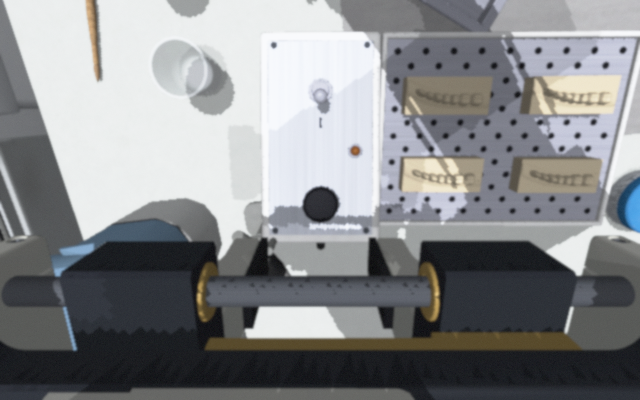

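Run:
```python
from h import *
c=arm.capture("top"); W=cloud(c)
for (u,v) in [(500,225),(485,225),(515,225),(500,245),(461,205),(488,170)]:
    p=W[v,u]; print((u,v),p.round(3),w2d(p).round(3))
m=(W[...,2]>.1)&(W[...,2]<.25)&(W[...,1]<-.28)&(W[...,0]>.4)&(W[...,0]<.62); q=np.array([w2d(p) for p in W[m]]); print(m.sum(),q.min(0),q.max(0),W[m][:,2].max())
s=arm.read_state(); c=arm.capture("wrist"); W=cloud(c,s)
for (u,v) in [(150,232),(180,230),(100,245)]: print((u,v),W[v,u].round(3),w2d(W[v,u]).round(3))
```

```text
(500, 225) [ 0.51  -0.385  0.155] [ 0.101 -0.311]
(485, 225) [ 0.49  -0.29   0.299] [ 0.028 -0.248]
(515, 225) [ 0.511 -0.421  0.156] [ 0.123 -0.339]
(500, 245) [ 0.463 -0.387  0.14 ] [ 0.065 -0.341]
(461, 205) [ 0.515 -0.213  0.386] [ 0.001 -0.171]
(488, 170) [ 0.524 -0.181  0.595] [-0.011 -0.14 ]
5741 [ 0.06244435 -0.45355065] [ 0.32238158 -0.27377669] 0.2499519133900736
(150, 232) [ 0.49  -0.364  0.097] [ 0.072 -0.306]
(180, 230) [ 0.504 -0.358  0.071] [ 0.08  -0.293]
(100, 245) [ 0.487 -0.263  0.267] [ 0.009 -0.228]
```

```bash
cat >> h.py <<'E'
def plan_knob(h,y=-.1685):
    """TCP on the knob axis, h above the panel (m), tool along axis, jaw along dryer y"""
    t=np.radians(12.5); p=d2w(.054-h*np.sin(t),y,.066+h*np.cos(t))
    ex=np.array([np.cos(DY),np.sin(DY),0]); x=np.sin(t)*ex-np.array([0,0,np.cos(t)]); z=np.array([-np.sin(DY),np.cos(DY),0])
    Rt=R.from_matrix(np.stack([x,np.cross(z,x),z],1)); s=arm.read_state(); Rc=R.from_quat(s["ee_rot"]); d=p-s["eef_pos"]
    print("t %.2f tcp %s tgt %s w %.3f F %s"%(s["t"],s["eef_pos"].round(4),p.round(4),s["width"],s["force"].round(1)))
    print(" now-frame",(Rc.inv().apply(d)/.05).round(2)," end-frame",(Rt.inv().apply(d)/.05).round(2)," rot",(np.degrees((Rc.inv()*Rt).as_rotvec())/6).round(2))
E
python3 - <<'E'
from h import *
plan_knob(.09)
E
```

```text
t 71.50 tcp [ 0.5518 -0.239   0.2063] tgt [ 0.5433 -0.2311  0.1539] w 0.602 F [0.1 0.  0. ]
 now-frame [1.05 0.22 0.03]  end-frame [0.97 0.45 0.02]  rot [ 0.03 -0.06 -2.21]
```

```bash
python3 -m jog '[[[0,0,0,0,0,-0.8],[0,0,0,0,0,-0.8],[0,0,0,0,0,-0.6],[0.3,0.2,0,0,0,0],[0.4,0.25,0,0,0,0],[0.2,0,0,0,0,0],[0,0,0,0,0,0]]]'
python3 - <<'E'
from h import *
plan_knob(.09); plan_knob(.027)
s=arm.read_state(); c=arm.capture("wrist"); cv2.imwrite("pics/w25.png",c["frame"])
for r in arm.landmark_of("knob_grip","wrist"): print(round(r["confidence"],2),np.round(r["xy"],1), w2d(at_z(c,*r["xy"],.0855,s)))
E
```

```text
t: 72.38
eef_pos: [0.5415, -0.2295, 0.1606]
ee_rot: [-0.388, 0.592, 0.241, 0.664]
force: [0.4, -0.1, 0.4]
width: 0.602
t 72.38 tcp [ 0.5415 -0.2295  0.1606] tgt [ 0.5433 -0.2311  0.1539] w 0.602 F [ 0.4 -0.1  0.4]
 now-frame [ 0.14 -0.02 -0.  ]  end-frame [ 0.14 -0.02 -0.  ]  rot [0.07 0.01 0.13]
t 72.38 tcp [ 0.5415 -0.2295  0.1606] tgt [ 0.5542 -0.2393  0.0924] w 0.602 F [ 0.4 -0.1  0.4]
 now-frame [ 1.4  0.  -0. ]  end-frame [ 1.4  -0.02 -0.  ]  rot [0.07 0.01 0.13]
0.9 [319.5 215.9] [ 0.05192489 -0.16626231]
```

View pics/w25.png

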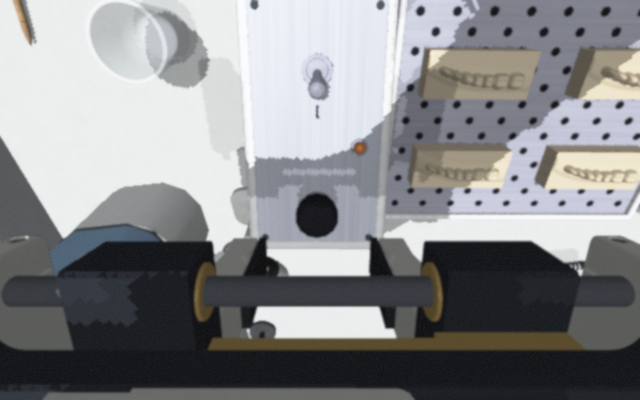

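```bash
python3 -m jog '[[[0.3,0,0,0.07,0,0.13],[0.4,0,0,0,0,0],[0.35,0,0,0,0,0],[0.2,0,0,0,0,0],[0.05,0,0,0,0,0],[0,0,0,0,0,0]]]' 0.5
python3 - <<'E'
from h import *
plan_knob(.027)
E
```

```text
t: 73.22
eef_pos: [0.5566, -0.2396, 0.0955]
ee_rot: [-0.38, 0.595, 0.243, 0.665]
force: [-0.3, -0.3, -0.3]
width: 0.501
t 73.22 tcp [ 0.5566 -0.2396  0.0955] tgt [ 0.5542 -0.2393  0.0924] w 0.501 F [-0.3 -0.3 -0.3]
 now-frame [ 0.05  0.05 -0.03]  end-frame [ 0.05  0.05 -0.03]  rot [-0.03  0.03  0.  ]
```

```bash
python3 -m jog '[[[0.05,0.05,0,0,0,0],[0,0,0,0,0,0]]]'; python3 -m jog '[[[0,0,0,0,0,0],[0,0,0,0,0,0],[0,0,0,0,0,0],[0,0,0,0,0,0]]]' 0 45
python3 - <<'E'
from h import *
plan_knob(.027)
c=arm.capture("scene"); cv2.imwrite("pics/s5.png",c["frame"][90:210,300:460].repeat(4,0).repeat(4,1))
E
```

```text
t: 73.47
eef_pos: [0.5554, -0.2383, 0.0933]
ee_rot: [-0.38, 0.594, 0.243, 0.666]
force: [0.2, 0.4, 0.2]
width: 0.498
t: 73.97
eef_pos: [0.554, -0.24, 0.094]
ee_rot: [-0.381, 0.595, 0.242, 0.665]
force: [2.1, 1.1, -2.3]
width: 0.316
t 73.97 tcp [ 0.554 -0.24   0.094] tgt [ 0.5542 -0.2393  0.0924] w 0.316 F [ 2.1  1.1 -2.3]
 now-frame [0.03 0.01 0.01]  end-frame [0.03 0.01 0.01]  rot [-0.03  0.01  0.01]
```

View pics/s5.png

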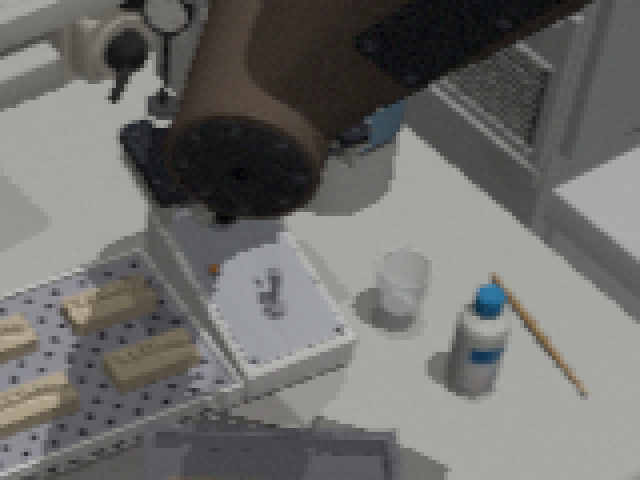

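```bash
python3 -m jog '[[[-0.1,0,0,0,0,0],[-0.1,0,0,0,0,0],[0,0,0,0,0,0]]]'
python3 - <<'E'
from h import *
plan_knob(.027)
E
```

```text
t: 74.4
eef_pos: [0.5522, -0.2385, 0.104]
ee_rot: [-0.381, 0.595, 0.243, 0.665]
force: [2.7, -5.2, -6.3]
width: 0.314
t 74.40 tcp [ 0.5522 -0.2385  0.104 ] tgt [ 0.5542 -0.2393  0.0924] w 0.314 F [ 2.7 -5.2 -6.3]
 now-frame [0.24 0.01 0.01]  end-frame [0.24 0.01 0.01]  rot [-0.03  0.01  0.01]
```

```bash
python3 -m jog '[[[-0.05,0,0,0,0,0],[-0.03,0,0,0,0,0],[0,0,0,0,0,0]]]'
python3 - <<'E'
from h import *
plan_knob(.027)
E
```

```text
t: 74.78
eef_pos: [0.5519, -0.2384, 0.1054]
ee_rot: [-0.38, 0.596, 0.243, 0.665]
force: [3.7, -6.1, -5.6]
width: 0.315
t 74.78 tcp [ 0.5519 -0.2384  0.1054] tgt [ 0.5542 -0.2393  0.0924] w 0.315 F [ 3.7 -6.1 -5.6]
 now-frame [0.26 0.01 0.01]  end-frame [0.26 0.01 0.01]  rot [-0.03  0.01 -0.  ]
```

```bash
python3 -m jog '[[[-0.12,0,0,0,0,0],[-0.1,0,0,0,0,0]]]'
python3 - <<'E'
from h import *
plan_knob(.027)
E
```

```text
t: 75.03
eef_pos: [0.5499, -0.2369, 0.1088]
ee_rot: [-0.378, 0.597, 0.244, 0.664]
force: [26.6, -20.9, -50.2]
width: 0.311
t 75.03 tcp [ 0.5499 -0.2369  0.1088] tgt [ 0.5542 -0.2393  0.0924] w 0.311 F [ 26.6 -20.9 -50.2]
 now-frame [ 0.34 -0.03  0.01]  end-frame [ 0.34 -0.02  0.01]  rot [-0.04  0.   -0.05]
```

```bash
python3 -m jog '[[[0,0,0,0,0,0],[0,0,0,0,0,0],[0,0,0,0,0,0]]]' 0.5
python3 - <<'E'
from h import *
plan_knob(.027)
E
```

```text
t: 75.4
eef_pos: [0.5498, -0.2366, 0.1079]
ee_rot: [-0.378, 0.597, 0.244, 0.664]
force: [-0.4, 0.2, -0.0]
width: 0.496
t 75.40 tcp [ 0.5498 -0.2366  0.1079] tgt [ 0.5542 -0.2393  0.0924] w 0.496 F [-0.4  0.2 -0. ]
 now-frame [ 0.33 -0.04  0.01]  end-frame [ 0.33 -0.03  0.01]  rot [-0.05 -0.   -0.07]
```

Released with the force back at zero. I'll retract along the knob axis and check everything.

```bash
python3 -m jog '[[[-0.3,0,0,0,0,0],[-0.6,0,0,0,0,0],[-0.6,0,0,0,0,0],[-0.6,0,0,0,0,0.8],[0,0,0,0,0,0.8],[0,0,0,0,0,0.5],[0,0,0,0,0,0]]]'
python3 - <<'E'
from h import *
plan(d2w(.0497,-.1695,.2),52.8)
s=arm.read_state(); c=arm.capture("wrist"); cv2.imwrite("pics/w26.png",c["frame"]); W=cloud(c,s)
for n in ["toggle_tip","knob_grip"]:
    for r in arm.landmark_of(n,"wrist")[:1]: print(n,round(r["confidence"],2),np.round(r["xy"],1), w2d(at_z(c,*r["xy"],{"toggle_tip":.087,"knob_grip":.0855}[n],s)),np.nanmedian(W[int(r["xy"][1])-2:int(r["xy"][1])+3,int(r["xy"][0])-2:int(r["xy"][0])+3].reshape(-1,3),0))
E
python3 models.py w27
```

```text
t: 76.28
eef_pos: [0.5311, -0.2203, 0.2252]
ee_rot: [-0.311, 0.631, 0.318, 0.635]
force: [0.0, -0.3, 0.3]
width: 0.499
t 76.28 tcp [ 0.5311 -0.2203  0.2252] psi 52.8 q [-0.06  0.21 -0.23 -0.01 -1.13 -2.15] w 0.499
 shift now-frame [ 0.5  -0.63 -0.05]  shift end-frame [ 0.5  -0.63 -0.04]  rot(6deg) [-0.    0.09 -0.06]
toggle_tip 0.63 [310.6 132.8] [-0.0323425  -0.17125874] [ 0.48760161 -0.19288557  0.08619622]
knob_grip 0.74 [313.6 225.1] [ 0.05000128 -0.16905655] [ 0.5525709  -0.23961098  0.09312881]
px [451   0  32  13] ctr 486.1 -8.0  LxW 27.0 x 9.8 long 49.3  jaw psi 139.3  zmax 0.021 n 262
px [499 109  88  35] ctr 621.1 -11.7  LxW 75.8 x 31.5 long 52.8  jaw psi 142.8  zmax 0.048 n 2775
px [391 110  80  35] ctr 555.5 -99.7  LxW 74.9 x 31.5 long 52.8  jaw psi 142.8  zmax 0.048 n 2637
px [625 124  15  53] ctr 715.7 67.2  LxW 54.6 x 8.5 long 148.8  jaw psi 58.8  zmax 0.021 n 452
px [389 181  75  33] ctr 613.3 -141.0  LxW 74.6 x 32.3 long 52.5  jaw psi 142.5  zmax 0.048 n 2338
px [490 181  81  32] ctr 679.6 -54.5  LxW 75.2 x 32.0 long 52.8  jaw psi 142.8  zmax 0.048 n 2442
76.475
```

View pics/w26.png

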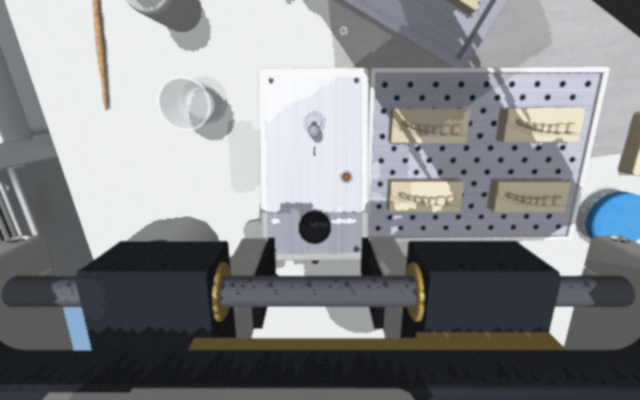

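```bash
python3 -m jog '[[[-0.5,0.8,0,0,0,0],[-0.5,0.8,0,0,0,0],[0,0.8,0,0,0,0],[0,0.4,0,0,0,0],[0,0,0,0,0,0]]]'
python3 - <<'E'
from h import *
print(arm.read_state()["force"])
c=arm.capture("scene"); cv2.imwrite("pics/s6.png",c["frame"][110:310,220:440].repeat(3,0).repeat(3,1))
c=arm.capture("top"); W=cloud(c); cv2.imwrite("pics/top3.png",cv2.resize(c["frame"][120:320,170:490],None,fx=2.5,fy=2.5,interpolation=cv2.INTER_CUBIC))
for r in arm.landmark_of("full_arch","top")[:2]: print(r["confidence"],w2d(at_z(c,*r["xy"],0)))
E
```

```text
t: 77.1
eef_pos: [0.4125, -0.1332, 0.2753]
ee_rot: [-0.312, 0.632, 0.318, 0.634]
force: [0.5, -0.3, 1.0]
width: 0.499
[ 0.50413242 -0.26163826  0.95608086]
```

View pics/s6.png

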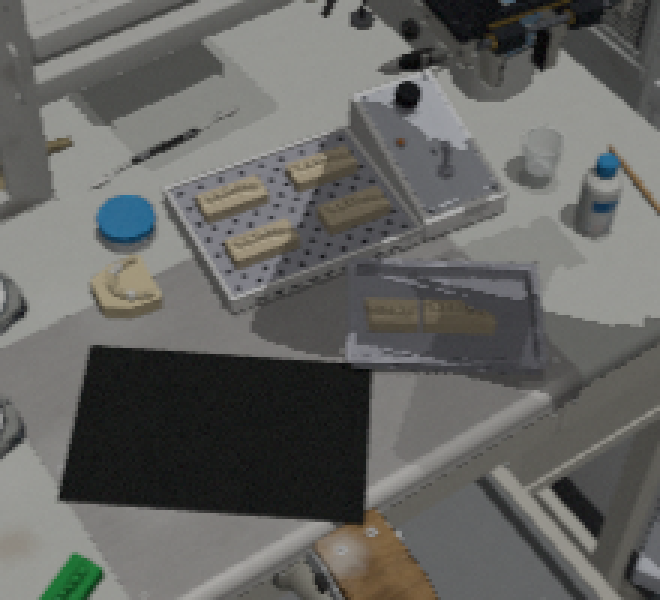

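View pics/top3.png

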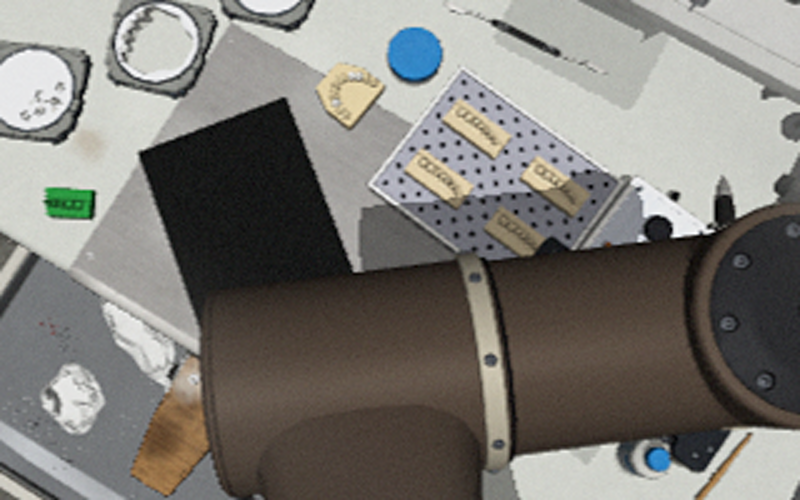

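The pictures show four quadrants on the plate and both broken models in the tray (scene about 430,315). The arch stands on the bench at about 125,285, the knob is at rest, and the toggle leans to the far side. The bystanders haven't moved, so I'm handing in.

```bash
python3 -c "
from station import arm
print(arm.read_state()['t']); print(arm.finish_job())"
```

```text
77.25
the job is handed in; nothing more can be done
None
```

The whole job was carried out in the order asked and handed in at 77 s of the 210 s allowed; no verdict was reported.

**What I did**
- I flipped the toggle off, then moved the full arch from the plate to the bench left of the dryer.
- I stood all four whole quadrants flat on the plate. One had been knocked to the edge of the mat, and I found and placed it as well.
- I put the short and chipped models in the steel tray.
- I flipped the toggle on, then pulled the knob out against its stop and let it spring back.

**What the last checks showed**
- **Plate:** all four quadrants are inside the rim, aligned with it, and flat at equal height.
- **Tray:** both broken models lie in it. I measured them flat just after placing them and saw them there again in the last picture.
- **Controls:** the toggle tip is at dryer x about -32 mm, its on position. The knob is back at its rest height.
- **Bystanders:** the tin, bottle, glass and green look-alike show no movement. The gripper touched nothing, with its force reading at noise level.

**What did not go smoothly**
- The short model touched the tray rim on the first lowering at about 7 N. I lifted it, corrected it and set it down flat.
- The toggle pushes peaked at about 17 N (off) and 14 N (on).
- The pull against the knob's stop peaked at about 60 N at the wrist, under the 120 N limit.
- I judged that the knob reached its stop from that jump in force and the hand's travel of at least 12 mm; I did not see it in a picture.
- In the last overhead picture the detector did not find the arch; I confirmed it by eye in the overhead and scene pictures.

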